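# Punch the drill spot on a bracket blank

### The arm

A 6-joint arm with a two-finger parallel gripper is mounted at the origin on the work surface. World frame = base frame: x ahead of the robot, y to its left, z up, the work surface at z = 0. Lengths are in mm, angles in rad, forces in N, time in s.
With the tool pointing down it reaches from about 325 to 900 mm from the base axis. Payload 3.5 kg.
Tool frame: the origin (TCP) lies between the finger pads; the fingertips stand 19 mm ahead of it and the grasp point (between the pads) is the TCP (ctrl.nose_length is the distance from the TCP to the fingertips, in mm); z points along the fingers, y is the direction in which the jaws open and shut (so a half turn about z gives the same grasp; the last joint's range is limited). The gripper opens to 85 mm and grips with 20 to 120 N. Pads are 22 mm wide; open, the fingers measure 114 mm over their backs; the gripper's body (76 mm by 85 mm) begins 54 mm behind the grasp point. The pads swing forward as they close: fully open they stand 13 mm farther back than shut.
Start: joints at [-1.268, 0.276, -0.026, 1.268, 0, 1.467], TCP at [246.709, -574.244, 250.313] pointing down, gripper open.
Joint ranges: [-3.12, 3.12], [-0.85, 1.88], [-1.08, 1.24], [-1.95, 2.15], [-1.57, 1.53], [-3.14, 3.14]. Speed limits (rad/s): [2.57, 2.57, 3.14, 3.14, 3.14, 3.14].

### API

Orientations are given as [roll, pitch, yaw] about the fixed x, y, z axes, in that order (R = Rz(yaw) Ry(pitch) Rx(roll)).
In Python, from workcell import ctrl, optics, close_job gives the robot as it stands.
- The arm moves only by the tool play_rows, never from a script. Its argument "rows" is a list of rows, each an object with "slide": the shift along the tool's x, y, z in m, a list of three; "turn": the turn, a rotation vector about the tool's x, y, z in rad, a list of three; "hand": the closure, from -1 (fully open) to 1 (shut). In form: [{"slide": [x, y, z], "turn": [rx, ry, rz], "hand": hand}, ...]. A call has 1 to 12 rows; each row shifts and turns the pose as measured when the row begins, along the tool's axes as they then stand; what a row does not reach is not made up. A row lasts 1/8 s, in which the tool goes at most 62.5 mm and 10.7 degrees, less where a joint would pass 70% of its speed; a pose out of reach is approached as far as the arm can. A call is refused whole if a number of a shift passes 0.0625 or a number of a turn 0.188, either way. A call with a gripper value outside its range is refused whole. The fingers move at their own pace and stop on an object; "newtons" is the grip in N (left out, the last holds). Time passes only in rows, so rows that do not move let the fingers close. It gives the time, the measured TCP pose, the force and the opening at its end, in the units of the state.
- ctrl.state(): the state, without advancing time (a new reading comes with each control period).
- optics.grab_frame(name): name is "side" or "top"; returns a dict with "color" (400x640x3 uint8, red, green, blue), "fovy" (degrees; the focal length in pixels is half the picture's height over the tangent of half this angle, whatever the lens; pixels are square), "cx", "cy" (the principal point, pixels), "R" (3x3) and "t" (3): a world point X has camera coordinates R X + t. Camera axes: x right, y down, z forward; pixel columns grow to the right and rows downward; lengths in mm; the calibration is good to about 2 mm. A picture is of the moment at which its call begins. There is no depth.
- close_job(): hands the job in, once; it reports no verdict.
The state is a dict: "time_s": time; "joint_positions": joint angles; "joint_vel": joint speeds; "tau": joint torques, N m; "tcp_pos": TCP position; "eef_rot": TCP orientation; "wrist_force": force on the tool from outside, world axes, zero at the start; "torque": the same for the moment, N m; "gripper_width": finger opening in mm.
Only numpy, scipy, OpenCV 4.12 (cv2) and the standard library are available. Lean on these libraries where they do the work, as an engineer would, in place of code of your own. Each camera call takes 0.05 s, during which the arm holds its last target.

### The job

Take the spring-loaded centre punch out of its socket in the screwdriver caddy, stand its tip in the small pilot dimple in the middle of the bracket blank on the work rest, and press it straight down just until its hidden spring snaps, never pushing the punch against anything with more than 20 newtons and not firing it anywhere else. Then put it back in its caddy socket, upright and all the way down on its collar, and let go; do not shift the dish, the wheel or the skate tool.

Things in the scene. Friction and masses are not known exactly. Their poses are not given: they have to be found in the camera images.
- caddy: Round turntable caddy, locked, diameter 160 mm; origin on the bench at its centre, z up. A square tower (46 mm wide, 94 mm high) with the punch's socket stands 48 mm from the centre towards the caddy's own -x. Three screwdrivers (tops at 138 mm) stand in a row along y, 42 mm towards +x; a knobbed post (123 mm) in the centre. Fingers closing along the caddy's y keep clear of them.
- caddy_socket (a point): Centre of the mouth of the punch's socket, on the tower's top face, 94 mm above the bench: a vertical round through-hole 19 mm across and 72 mm deep.
- punch_grip (a point): Middle of the grip of the round steel centre punch (160 mm long, about 190 g), on its axis 108 mm above the tip; z points to its top. The grip, 16 mm thick, runs from 75 to 145 mm above the tip; below it a 25 mm wide collar (70 to 75 mm), above it a 19 mm wide cap. At the start the punch hangs upright in its socket, collar on the tower's top.
- punch_tip (a point): Lower end of the punch's tip rod, on its axis; 70 mm below the socket's mouth at the start. The rod is 6 mm thick and sticks out 17 mm, its last 4 mm tapered; above it a cone, then a 16 mm thick shank up to the collar. Pressed on, the rod slides up into the handle and springs back when lifted.
- punch_hammer (a point): Middle of the hammer hidden in the punch: 7 mm above punch_grip at rest, 15 mm above it while snapped. Pressing the tip: it gives from about 5 N, the force grows 1 N per mm to about 12 N, some 8 mm in; then the spring snaps and the force drops at once to about 6 N; pushed on it grows 1 N per mm until, about 13 mm in, the punch's hard nose strikes the blank.
- rest: Dark steel work rest, 130 x 150 mm, fixed; origin on the bench below its centre. Its screw table carries the aluminium bracket blank, 50 mm along x, 120 mm along y, with an upturned edge on its +x side, 14 mm above its flat top. The table's height is unknown: the flat top lies 44 to 68 mm above the bench, and no reading tells where. It does not give way when pressed.
- rest_spot (a point): Point straight below the pilot dimple, 36 mm above the bench (not the dimple's height). The dimple is the smallest of the blank's three holes, at its middle: 9 mm across, 4 mm deep, flat floor, so a tip in it stands 40 to 64 mm above the bench. The other two holes (16 mm across, 40 mm to either side along y) are not used.
- dish: Glass dish with axle washers, 96 mm across, 30 mm high; origin under its centre. Leave it alone.
- wheel: Grey urethane skate wheel lying flat, 54 mm across, 34 mm high; origin under its centre. Leave it alone.
- skate_tool: Chrome T-shaped skate tool lying flat, 130 mm long, up to 20 mm high; origin under the middle of its stem. Leave it alone.
Not all that is in view belongs to the job. There is more than one size of the part that bears punch_grip; the job needs the larger. Several things look just like the rest: the one meant starts farthest to the robot's right.

How it is judged:
By the outcome, as a careful person would: the job done as asked, in the order asked, and still so for the second after the job is handed in, with the robot touching nothing.
It also fails if it takes over 64 s, if anything falls off the work surface, if the arm or the gripper's body presses on something with over 40 N, if the wrist force passes 120 N, or if a joint passes its speed limit or range.

## Working session

There is one attempt and no reset: what is moved stays moved. The work goes in short steps, Python scripts to look and compute and a tool call to move; the robot and the scene stay as the last step left them, time stands still between calls to the robot, and variables do not carry over. Pictures are saved under pics/ and viewed, and the job is handed in when it is done.

Besides the shell and the picture viewer there is one more tool, called after ">>>" as name(argument=value, ...), one argument or row to a line, values as JSON. play_rows: Moves the arm, as the interface text tells. Its arguments: {"type":"object","properties":{"rows":{"type":"array"},"newtons":{"type":"number"}},"required":["rows"]}

```bash
mkdir -p pics; ls; cat > h.py <<'E'
import numpy as np, cv2
from workcell import ctrl, optics, close_job
def grab(n,fn=None):
    f=optics.grab_frame(n)
    if fn: cv2.imwrite('pics/'+fn,f['color'][:,:,::-1])
    return f
def K(f):
    fl=f['color'].shape[0]/2/np.tan(np.radians(f['fovy'])/2)
    return fl
def ray(f,u,v):
    fl=K(f);d=np.array([(u-f['cx'])/fl,(v-f['cy'])/fl,1.]);R=np.array(f['R']);t=np.array(f['t'])
    return -R.T@t,R.T@d
def onz(f,u,v,z):
    o,d=ray(f,u,v);return o+d*(z-o[2])/d[2]
def proj(f,X):
    c=np.array(f['R'])@np.array(X,float)+np.array(f['t']);fl=K(f);return f['cx']+fl*c[0]/c[2],f['cy']+fl*c[1]/c[2]
def crop(f,x0,y0,x1,y1,s,fn):
    c=f['color'][y0:y1,x0:x1,::-1];cv2.imwrite('pics/'+fn,cv2.resize(c,None,fx=s,fy=s,interpolation=cv2.INTER_CUBIC))
E
python3 - <<'E'
from h import *
for n in('side','top'):
    f=grab(n,n+'0.png');print(n,f['fovy'],f['cx'],f['cy'],np.round(f['R'],3).tolist(),np.round(f['t'],1), [k for k in f])
print(ctrl.state())
print([a for a in dir(ctrl) if a[0]!='_'])
E
```

```text
pics
side 50.42224482979655 318.11683155008865 205.9532546403895 [[-0.997, -0.078, -0.009], [-0.052, 0.743, -0.668], [0.059, -0.665, -0.744]] [573.5  86.4 911. ] ['color', 'fovy', 'cx', 'cy', 'R', 't']
top 48.29429879342113 328.159385060615 201.605430784392 [[0.005, -1.0, -0.024], [-0.998, -0.003, -0.06], [0.06, 0.024, -0.998]] [-3.000e-01  5.678e+02  9.410e+02] ['color', 'fovy', 'cx', 'cy', 'R', 't']
{'time_s': 0.1, 'joint_positions': array([-1.26840783e+00,  2.77080160e-01, -2.77300659e-02,  1.26803012e+00,
        1.59833717e-05,  1.46742451e+00]), 'joint_vel': array([ 1.75881002e-04, -6.09267696e-05,  2.63133935e-03, -5.95547750e-04,
       -2.39486468e-04, -1.26102428e-03]), 'tau': array([ 8.70470194e-04, -4.46707749e+01,  2.96128803e+01,  8.41712375e-03,
       -7.98183373e-05, -5.18108479e-06]), 'tcp_pos': array([ 246.50875659, -573.6034705 ,  249.26351929]), 'eef_rot': array([-3.13956120e+00, -2.26815459e-04,  4.05760063e-01]), 'wrist_force': array([0.07111001, 1.12043476, 0.23912884]), 'torque': array([-0.04113429, -0.03956225, -0.06863223]), 'gripper_width': 85.54685622218757}
['MotionError', 'nose_length', 'state']
```

View pics/side0.png

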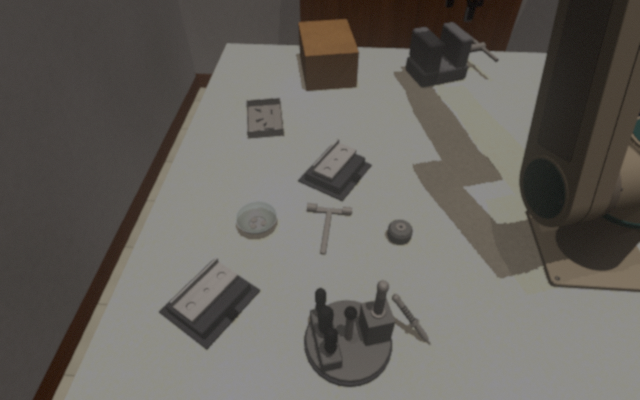

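View pics/top0.png

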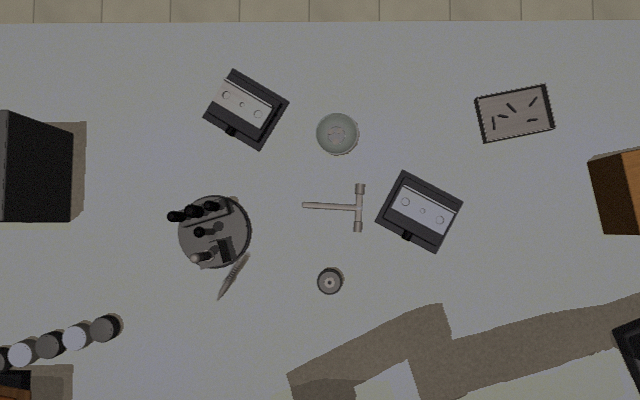

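```bash
python3 - <<'E'
from h import *
f=grab('side');g=grab('top')
print('tcp proj side',proj(f,[246,-574,250]),'top',proj(g,[246,-574,250]))
crop(f,280,260,450,400,4,'c_side.png');crop(g,160,180,270,310,5,'c_top.png')
crop(f,280,0,540,210,3,'r_side.png');crop(g,360,160,480,260,5,'r_top.png')
for n,u,v in (('L',245,109),('R',419,211)): print(n,onz(g,u,v,50))
print('vise',onz(f,437,75,0))
for u,v in((300,0),(640,0),(640,400),(0,400)):print(onz(g,u,v,0))
E
```

```text
tcp proj side (np.float64(458.54642943568615), np.float64(9.08274199500417)) top (np.float64(694.512617496973), np.float64(400.67069158612526))
L [760.90238006 177.58615852  50.        ]
R [ 547.00140951 -186.21155344   50.        ]
vise [ 242.87891697 -667.78744538    0.        ]
[1023.20504487   67.93950124    0.        ]
[1017.42193474 -684.82056926    0.        ]
[ 154.55673151 -653.13666367    0.        ]
[135.99437231 711.18885384   0.        ]
```

View pics/c_side.png

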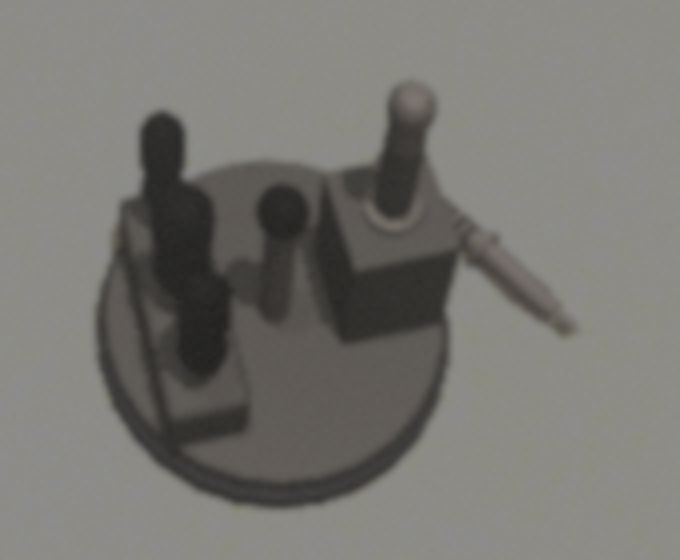

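View pics/c_top.png

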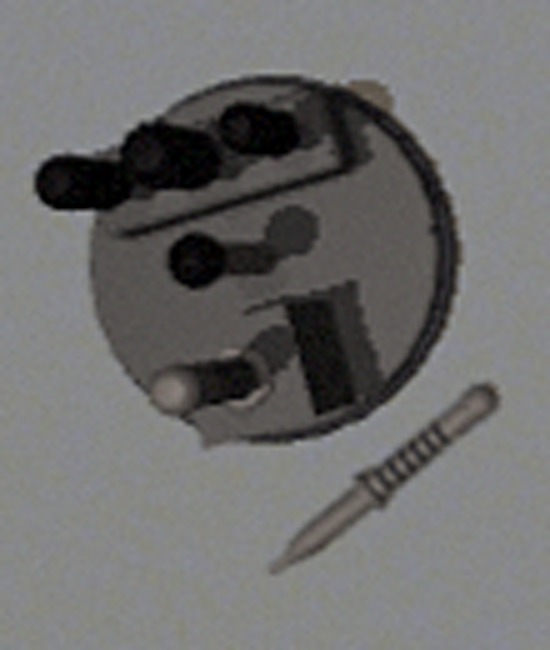

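View pics/r_side.png

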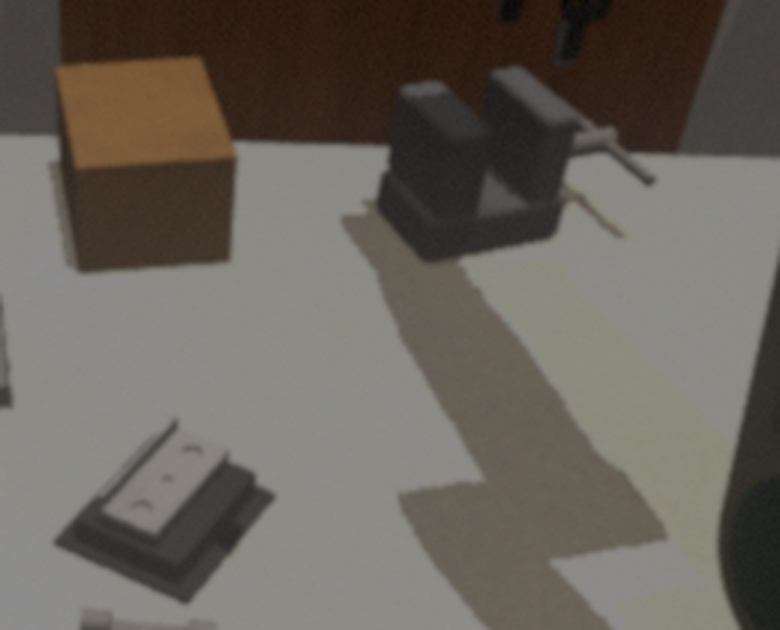

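View pics/r_top.png

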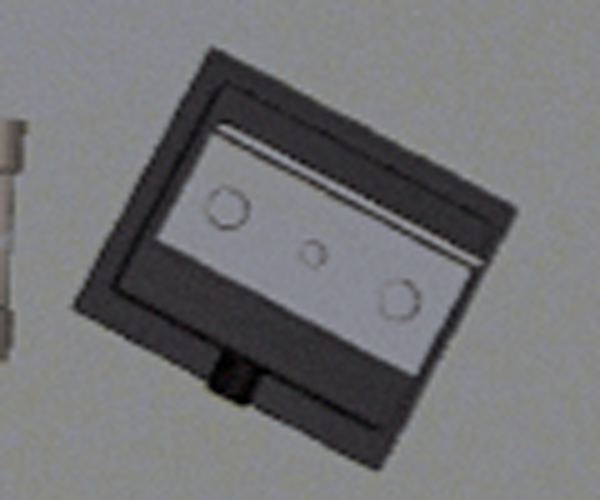

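```bash
cat >> h.py <<'E'
def tri(f,a,g,b):
    o1,d1=ray(f,*a);o2,d2=ray(g,*b);d1=d1/np.linalg.norm(d1);d2=d2/np.linalg.norm(d2)
    s=np.linalg.lstsq(np.stack([d1,-d2],1),o2-o1,rcond=None)[0]
    p,q=o1+s[0]*d1,o2+s[1]*d2
    return (p+q)/2,np.linalg.norm(p-q)
E
python3 - <<'E'
from h import *
f=grab('side');g=grab('top')
# caps: bright blob near hints
P=tri(f,(383,285.7),g,(195.6,257.6));print('cap',P)
print('dimple',tri(f,(336,159.3),g,(422.6,210.8)))
# other holes
print('hA',tri(f,(280+193/3,449/3),g,(360+400/5,160+300/5)),'hB',tri(f,(280+143/3,502/3),g,(360+228/5,160+208/5)))
print('collar top',onz(g,160+250/5,180+375/5,97),'side',onz(f,280+394/4,260+212/4,97))
crop(f,310,135,365,185,14,'d_side.png');crop(g,400,195,445,230,16,'d_top.png')
crop(f,360,270,405,330,10,'p_side.png');crop(g,180,235,230,275,14,'p_top.png')
E
```

```text
cap (array([456.10442355, 235.95490918, 173.20566528]), np.float64(1.3855119604252455))
dimple (array([ 546.92928203, -195.22249029,   41.25486715]), np.float64(1.7322128424562042))
hA (array([ 527.89095473, -230.63841706,   42.93499095]), np.float64(1.796553939971415)) hB (array([ 565.42340772, -159.29499861,   46.65309674]), np.float64(2.1989953631908907))
collar top [456.9842099  231.95452442  97.        ] side [455.02608455 241.75782881  97.        ]
```

View pics/d_side.png

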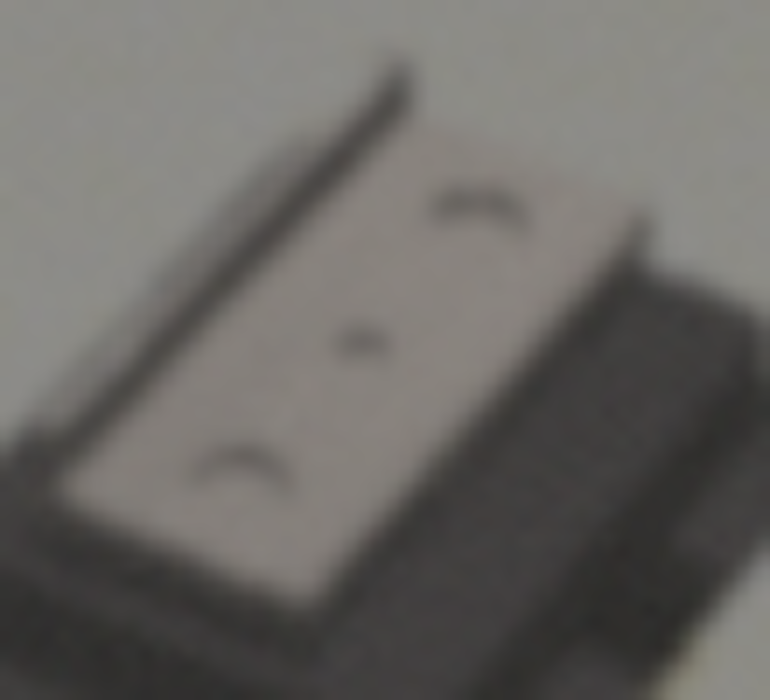

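View pics/d_top.png

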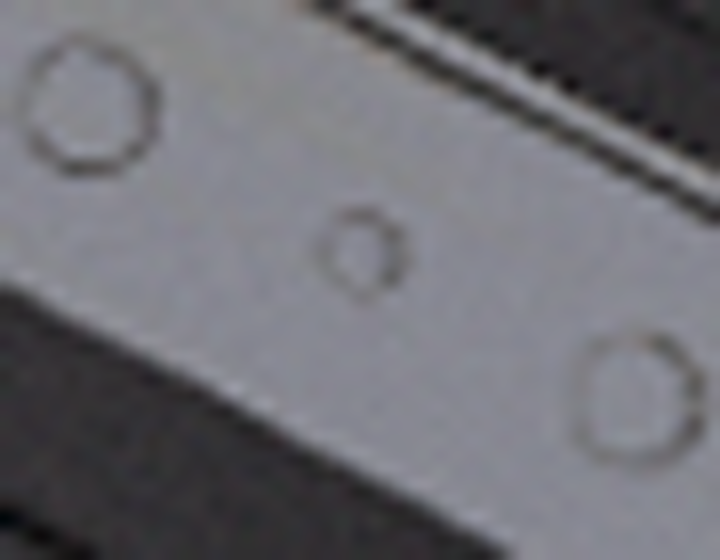

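View pics/p_side.png

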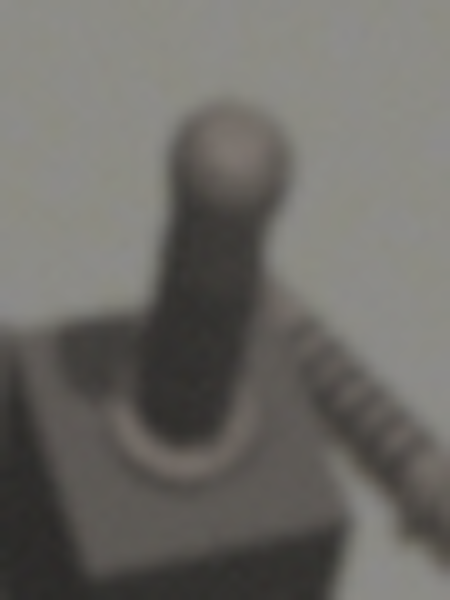

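View pics/p_top.png

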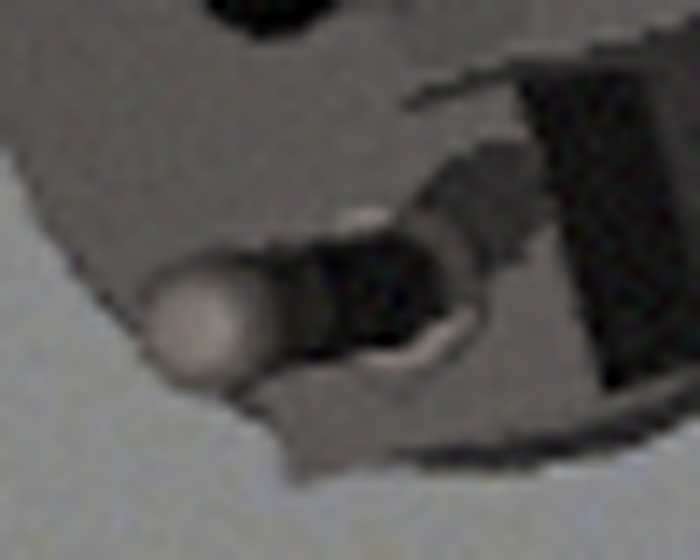

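```bash
python3 - <<'E'
from h import *
f=grab('side');g=grab('top')
t=(208,255.5);s=(378.2,311.5)
print('collar',onz(g,*t,97),onz(f,*s,97),tri(f,s,g,t))
print('cap at 174.5',onz(g,180+207/14,235+318/14,174.5),onz(f,360+231/10,270+157/10,174.5),tri(f,(383.1,285.7),g,(180+207/14,235+318/14)))
for z in(40,44,56,68): print('dimple z',z,onz(g,422.6,210.75,z),onz(f,335.7,159.6,z))
# caddy disc: ellipse fit
im=g['color']; hsv=cv2.cvtColor(im,cv2.COLOR_RGB2HSV)
gray=cv2.cvtColor(im,cv2.COLOR_RGB2GRAY);print(gray[200:204,300],gray[225,185:189])
m=(gray<112).astype(np.uint8)*255;m[:,:160]=0;m[:,262:]=0;m[:180]=0;m[300:]=0
cv2.imwrite('pics/m.png',cv2.resize(m[180:300,160:262],None,fx=4,fy=4))
E
```

```text
collar [455.98203938 235.89262519  97.        ] [455.4771592  239.05039892  97.        ] (array([455.41729951, 237.01919763,  93.23977807]), np.float64(0.6648678781532377))
cap at 174.5 [456.67075172 236.94853927 174.5       ] [455.40961497 236.74504519 174.5       ] (array([456.06695517, 236.91164622, 174.77319404]), np.float64(1.2434550891566167))
dimple z 40 [ 547.9510813  -195.47166432   40.        ] [ 546.78445511 -195.43016278   40.        ]
dimple z 44 [ 547.7887496  -194.72345099   44.        ] [ 546.64804682 -190.96923098   44.        ]
dimple z 56 [ 547.30175449 -192.47881102   56.        ] [ 546.23882194 -177.58643559   56.        ]
dimple z 68 [ 546.81475939 -190.23417105   68.        ] [ 545.82959705 -164.20364019   68.        ]
[135 137 138 138] [64 62 52 38]
```

View pics/m.png

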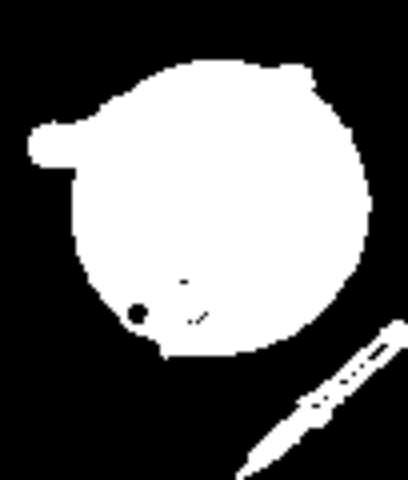

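```bash
python3 - <<'E'
from h import *
g=grab('top');f=grab('side')
c=onz(g,160+220/4,180+208/4,10);print(c)
d=c[:2]-np.array([456,236.7]);print(np.linalg.norm(d),np.degrees(np.arctan2(d[1],d[0])))
# screwdriver row direction: tower edge lines in top: tower right side edge (dark face)
# tower top face corners in the side view
for u,v in((360+345/10,270+520/10),(360+95/10,270+578/10),(360+15/10,270+345/10)): print(onz(f,u,v,94))
print(ctrl.state()['time_s'])
E
```

```text
[501.3643996  247.18563881  10.        ]
46.560470062177465 13.014918224916558
[428.83842123 254.47646597  94.        ]
[469.7226976 267.6807283  94.       ]
[483.09251871 226.43401204  94.        ]
0.5
```

```bash
cat > plan.py <<'E'
import sys,numpy as np
from scipy.spatial.transform import Rotation as Ro
from workcell import ctrl
# plan.py x y z yaw n [sgn]
x,y,z,yaw=map(float,sys.argv[1:5]);n=int(sys.argv[5])
s=ctrl.state();p=np.array(s['tcp_pos']);R=Ro.from_euler('xyz',s['eef_rot'])
T=Ro.from_euler('ZYX',[yaw,0,np.pi])
rv=(R.inv()*T).as_rotvec()
if len(sys.argv)>6: # force direction: yaw increase
    y0=s['eef_rot'][2]; rv=np.array([rv[0]*0,0,-((yaw-y0)%(2*np.pi))])
dp=(np.array([x,y,z])-p)/n/1000
print('t',round(s['time_s'],2),'p',p.round(1),'rot',s['eef_rot'].round(3),'F',s['wrist_force'].round(1),'w',round(s['gripper_width'],1),'q',s['joint_positions'].round(2))
print('rv/n',(rv/n).round(4))
for i in range(n):
    Ri=R*Ro.from_rotvec(rv*i/n); print(Ri.inv().apply(dp).round(4).tolist())
E
python3 plan.py 456 236.7 240 3.44 18 +
```

```text
t 0.5 p [ 246.7 -574.2  250.3] rot [-3.141 -0.     0.406] F [-0.4 -0.2 -1. ] w 85.4 q [-1.27  0.28 -0.03  1.27  0.    1.47]
rv/n [ 0.      0.     -0.1686]
[0.0285, -0.0368, 0.0006]
[0.0342, -0.0315, 0.0006]
[0.039, -0.0253, 0.0006]
[0.0427, -0.0184, 0.0006]
[0.0452, -0.011, 0.0006]
[0.0464, -0.0032, 0.0006]
[0.0463, 0.0046, 0.0006]
[0.0449, 0.0123, 0.0006]
[0.0422, 0.0197, 0.0006]
[0.0383, 0.0265, 0.0006]
[0.0333, 0.0325, 0.0006]
[0.0274, 0.0376, 0.0006]
[0.0207, 0.0417, 0.0006]
[0.0134, 0.0446, 0.0006]
[0.0057, 0.0462, 0.0006]
[-0.0021, 0.0465, 0.0006]
[-0.0099, 0.0455, 0.0006]
[-0.0174, 0.0432, 0.0006]
```

>>> play_rows(
  rows=[
    {"slide":[0,0,0],"turn":[0,0,0],"hand":-1},
    {"slide":[0,0,-0.01],"turn":[0,0,-0.16],"hand":-1},
  ],
  newtons=80,
)

```text
time_s: 0.75
tcp_pos: [246.5, -573.6, 259.4]
eef_rot: [-3.14, -0.001, 0.57]
wrist_force: [0.1, -0.1, -0.0]
gripper_width: 85.6
```

```bash
python3 plan.py 456 236.7 245 3.44 18 +
```

```text
t 0.75 p [ 246.5 -573.6  259.4] rot [-3.14e+00 -1.00e-03  5.70e-01] F [ 0.1 -0.1 -0. ] w 85.6 q [-1.27  0.27 -0.01  1.29 -0.    1.3 ]
rv/n [ 0.      0.     -0.1594]
[0.0341, -0.0316, 0.0009]
[0.0387, -0.0258, 0.0009]
[0.0423, -0.0193, 0.0009]
[0.0448, -0.0124, 0.0009]
[0.0462, -0.0051, 0.0009]
[0.0464, 0.0023, 0.0009]
[0.0455, 0.0096, 0.0009]
[0.0434, 0.0167, 0.0009]
[0.0402, 0.0234, 0.0009]
[0.0359, 0.0295, 0.0009]
[0.0308, 0.0348, 0.0009]
[0.0249, 0.0393, 0.0009]
[0.0183, 0.0427, 0.0009]
[0.0113, 0.0451, 0.0009]
[0.004, 0.0463, 0.0009]
[-0.0034, 0.0464, 0.0009]
[-0.0107, 0.0452, 0.0009]
[-0.0178, 0.043, 0.0009]
```

>>> play_rows(
  rows=[
    {"slide":[0.034,-0.032,0.001],"turn":[0,0,-0.16],"hand":-1},
    {"slide":[0.039,-0.026,0.001],"turn":[0,0,-0.16],"hand":-1},
    {"slide":[0.042,-0.019,0.001],"turn":[0,0,-0.16],"hand":-1},
    {"slide":[0.045,-0.012,0.001],"turn":[0,0,-0.16],"hand":-1},
    {"slide":[0.046,-0.005,0.001],"turn":[0,0,-0.16],"hand":-1},
    {"slide":[0.046,0.002,0.001],"turn":[0,0,-0.16],"hand":-1},
    {"slide":[0.046,0.01,0.001],"turn":[0,0,-0.16],"hand":-1},
    {"slide":[0.043,0.017,0.001],"turn":[0,0,-0.16],"hand":-1},
    {"slide":[0.04,0.023,0.001],"turn":[0,0,-0.16],"hand":-1},
    {"slide":[0.036,0.03,0.001],"turn":[0,0,-0.16],"hand":-1},
    {"slide":[0.031,0.035,0.001],"turn":[0,0,-0.16],"hand":-1},
    {"slide":[0.025,0.039,0.001],"turn":[0,0,-0.16],"hand":-1},
  ],
)

```text
time_s: 2.25
tcp_pos: [373.7, -18.4, 249.4]
eef_rot: [3.141, 0.012, 2.548]
wrist_force: [0.6, 0.3, 1.0]
gripper_width: 85.5
```

```bash
python3 plan.py 456 236.7 245 3.44 7 +
```

```text
t 2.25 p [373.7 -18.4 249.4] rot [3.141 0.012 2.548] F [0.6 0.3 1. ] w 85.5 q [-0.22 -0.19 -0.52  1.23 -0.    0.37]
rv/n [-0.      0.     -0.1275]
[0.0107, 0.0368, 0.0005]
[0.0059, 0.0378, 0.0005]
[0.001, 0.0383, 0.0005]
[-0.0038, 0.0381, 0.0005]
[-0.0086, 0.0373, 0.0005]
[-0.0133, 0.0359, 0.0005]
[-0.0178, 0.0339, 0.0005]
```

>>> play_rows(
  rows=[
    {"slide":[0.011,0.037,0],"turn":[0,0,-0.13],"hand":-1},
    {"slide":[0.006,0.038,0],"turn":[0,0,-0.13],"hand":-1},
    {"slide":[0.001,0.038,0],"turn":[0,0,-0.13],"hand":-1},
    {"slide":[-0.004,0.038,0],"turn":[0,0,-0.13],"hand":-1},
    {"slide":[-0.009,0.037,0],"turn":[0,0,-0.13],"hand":-1},
    {"slide":[-0.013,0.036,0],"turn":[0,0,-0.13],"hand":-1},
    {"slide":[-0.018,0.034,0],"turn":[0,0,-0.12],"hand":-1},
    {"slide":[0,0,0],"turn":[0,0,0],"hand":-1},
  ],
)

```text
time_s: 3.25
tcp_pos: [452.6, 250.9, 250.8]
eef_rot: [-3.13, 0.015, -2.798]
wrist_force: [0.3, -1.0, -0.4]
gripper_width: 85.7
```

```bash
python3 plan.py 456 236.7 225 3.44 2; python3 - <<'E'
from h import *
f=grab('side');g=grab('top');crop(f,300,150,500,400,2.4,'a_s.png');crop(g,130,180,290,320,4,'a_t.png')
E
```

```text
t 3.25 p [452.6 250.9 250.8] rot [-3.13   0.015 -2.798] F [ 0.3 -1.  -0.4] w 85.7 q [ 0.39  0.08 -0.27  1.21 -0.01  0.04]
rv/n [-0.0057  0.0074  0.0223]
[0.001, -0.0071, 0.013]
[0.0007, -0.0072, 0.0129]
```

View pics/a_s.png

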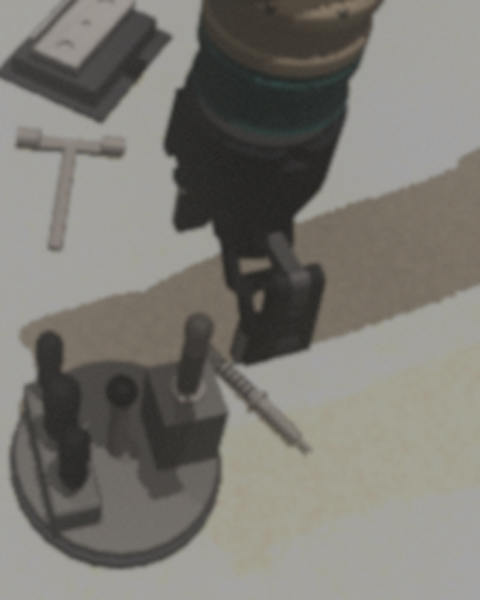

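View pics/a_t.png

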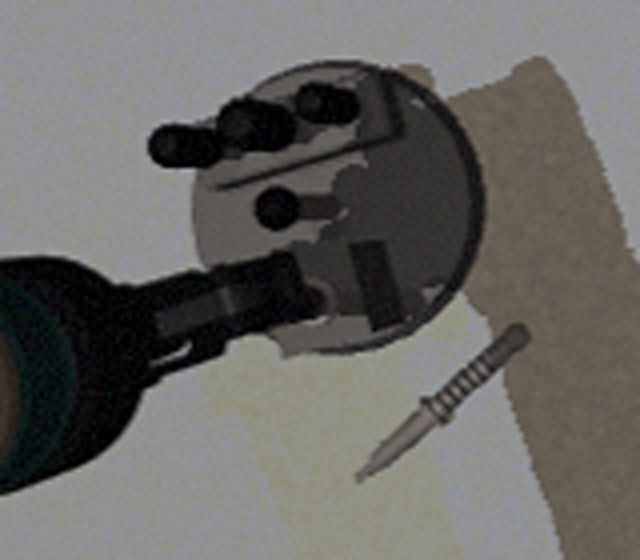

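```bash
python3 - <<'E'
from h import *
f=grab('side');g=grab('top');s=ctrl.state();print(s['tcp_pos'],s['eef_rot'],s['joint_positions'])
for p in ([452,251,251],[452,251,232],[440,292,232],[464,210,232]): print(proj(f,p),proj(g,p))
cv2.imwrite('pics/s1.png',f['color'][:,:,::-1])
E
```

```text
[451.54287071 248.01288906 250.63475911] [-3.12922713  0.01302129 -2.80282009] [ 0.38362829  0.07408173 -0.26928112  1.21497975 -0.01293695  0.04485568]
(np.float64(391.69035392314026), np.float64(265.46558132952856)) (np.float64(170.9393154391862), np.float64(263.63029586816543))
(np.float64(390.0696980076622), np.float64(273.07133959017517)) (np.float64(175.22284173067567), np.float64(262.7350232045846))
(np.float64(400.14346621754015), np.float64(299.52962474314006)) (np.float64(150.62791088120755), np.float64(269.8248387947401))
(np.float64(380.8964879450308), np.float64(248.9783286583613)) (np.float64(199.83475617689172), np.float64(255.64031186701922))
```

View pics/s1.png

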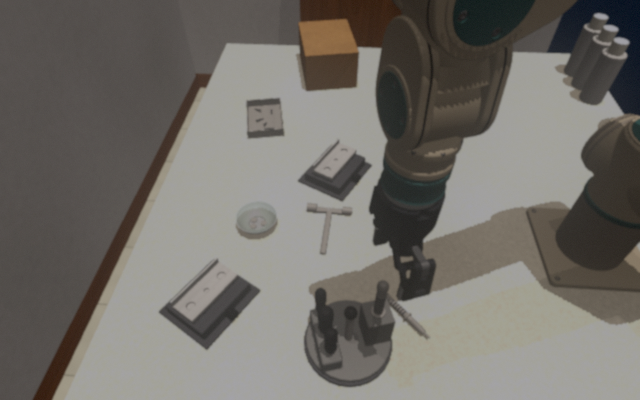

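```bash
python3 - <<'E'
from h import *
from scipy.spatial.transform import Rotation as Ro
f=grab('side');g=grab('top');s=ctrl.state();R=Ro.from_euler('xyz',s['eef_rot']);p=s['tcp_pos'];print(p)
for n,h,(x0,y0,x1,y1),k in(('s',f,(340,200,480,340),5),('t',g,(130,200,240,300),6)):
    c=cv2.resize(h['color'][y0:y1,x0:x1,::-1],None,fx=k,fy=k,interpolation=cv2.INTER_CUBIC)
    c=cv2.convertScaleAbs(c,alpha=2,beta=20)
    for q,col in(((0,0,0),(0,0,255)),((0,0,19),(0,255,255)),((11,43,6),(0,255,0)),((-11,43,6),(0,255,0)),((11,-43,6),(255,255,0)),((-11,-43,6),(255,255,0)),((0,57,0),(255,0,255))):
        u,v=proj(h,p+R.apply(q));cv2.circle(c,(int((u-x0)*k),int((v-y0)*k)),5,col,-1)
    cv2.imwrite(f'pics/ov_{n}.png',c)
E
```

```text
[451.62703443 247.82496078 250.72663352]
```

View pics/ov_s.png

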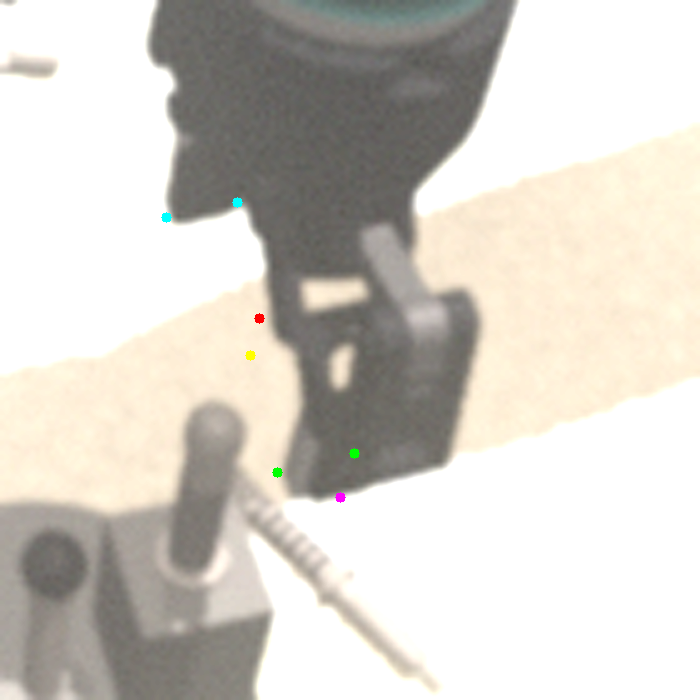

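View pics/ov_t.png

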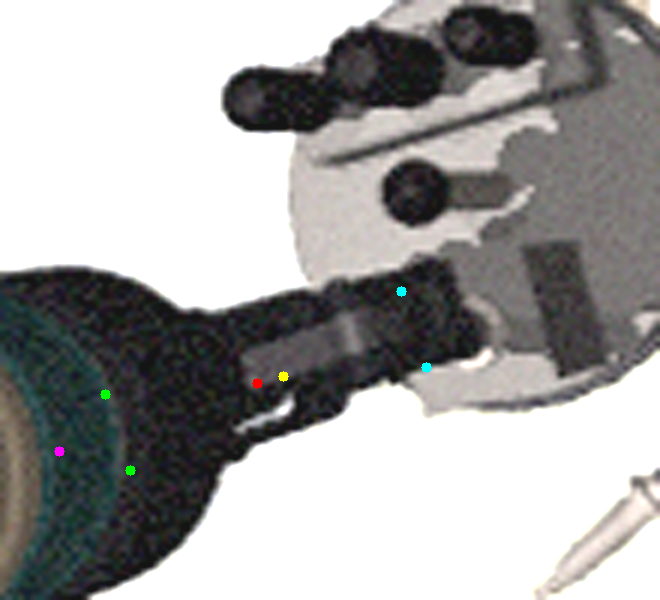

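>>> play_rows(
  rows=[
    {"slide":[0,-0.012,0.01],"turn":[-0.006,0.007,0.02],"hand":-1},
    {"slide":[0,0,0.01],"turn":[-0.003,0.005,0.01],"hand":-1},
    {"slide":[0,0,0],"turn":[0,0,0],"hand":-1},
  ],
)

```text
time_s: 3.92
tcp_pos: [455.7, 233.7, 229.2]
eef_rot: [-3.139, 0.0, -2.839]
wrist_force: [0.1, 0.2, 0.2]
gripper_width: 85.2
```

```bash
python3 plan.py 456 236.7 200 3.44 2
```

```text
t 3.92 p [455.7 233.7 229.2] rot [-3.139  0.    -2.839] F [0.1 0.2 0.2] w 85.2 q [ 0.35  0.09 -0.3   1.18 -0.    0.05]
rv/n [-0.0014  0.0001  0.0022]
[-0.0006, 0.0014, 0.0146]
[-0.0006, 0.0014, 0.0146]
```

>>> play_rows(
  rows=[
    {"slide":[-0.001,0.003,0.015],"turn":[0,0,0],"hand":-1},
    {"slide":[0,0,0.012],"turn":[0,0,0],"hand":-1},
    {"slide":[0,0,0],"turn":[0,0,0],"hand":-1},
  ],
)

```text
time_s: 4.3
tcp_pos: [455.4, 236.9, 199.7]
eef_rot: [-3.139, -0.001, -2.839]
wrist_force: [0.9, 0.4, 0.2]
gripper_width: 85.4
```

```bash
cat > ov.py <<'E'
import sys
from h import *
from scipy.spatial.transform import Rotation as Ro
tag=sys.argv[1];f=grab('side');g=grab('top');s=ctrl.state();p=s['tcp_pos'];print(p.round(1),s['eef_rot'].round(3),s['wrist_force'].round(1),s['gripper_width'].round(1))
R=Ro.from_euler('xyz',s['eef_rot'])
for n,h in(('s',f),('t',g)):
    u,v=proj(h,p);k=5;x0,y0=int(u)-65,int(v)-45;x0=max(0,min(x0,500));y0=max(0,min(y0,280));
    c=cv2.resize(h['color'][y0:y0+120,x0:x0+140,::-1],None,fx=k,fy=k,interpolation=cv2.INTER_CUBIC)
    c=cv2.convertScaleAbs(c,alpha=2,beta=20)
    for q,col in(((0,0,0),(0,0,255)),((0,0,19),(0,255,255))):
        a,b=proj(h,p+R.apply(q));cv2.circle(c,(int((a-x0)*k),int((b-y0)*k)),4,col,-1)
    print(n,x0,y0);cv2.imwrite(f'pics/{tag}_{n}.png',c)
E
python3 ov.py b
```

```text
Traceback (most recent call last):
  File "ov.py", line 4, in <module>
    tag=sys.argv[1];f=grab('side');g=grab('top');s=ctrl.state();p=s['tcp_pos'];print(p.round(1),s['eef_rot'].round(3),s['wrist_force'].round(1),s['gripper_width'].round(1))
                                                                                                                                                ^^^^^^^^^^^^^^^^^^^^^^^^
AttributeError: 'float' object has no attribute 'round'
```

```bash
sed -i "s/s\['gripper_width'\].round(1)/s['gripper_width']/" ov.py; python3 ov.py b
```

```text
[456.7 237.3 201.6] [-3.139e+00  2.000e-03 -2.839e+00] [0.2 0.8 0.1] 85.3229870488334
s 319 231
t 124 213
```

View pics/b_s.png

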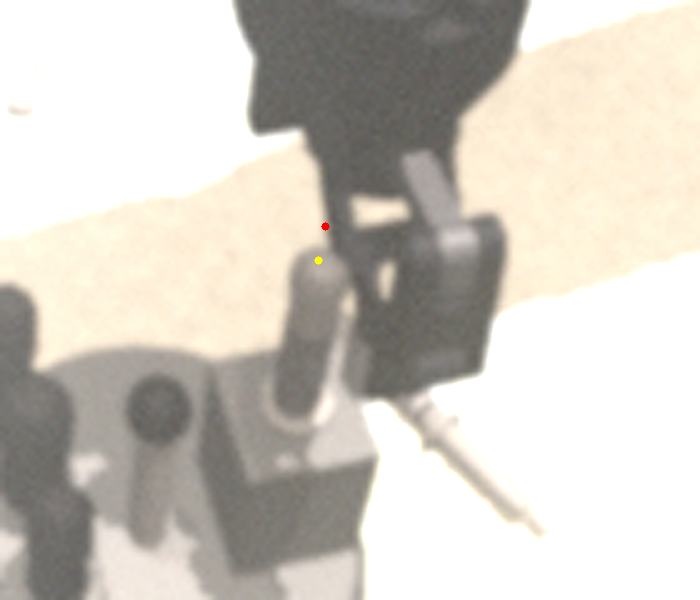

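View pics/b_t.png

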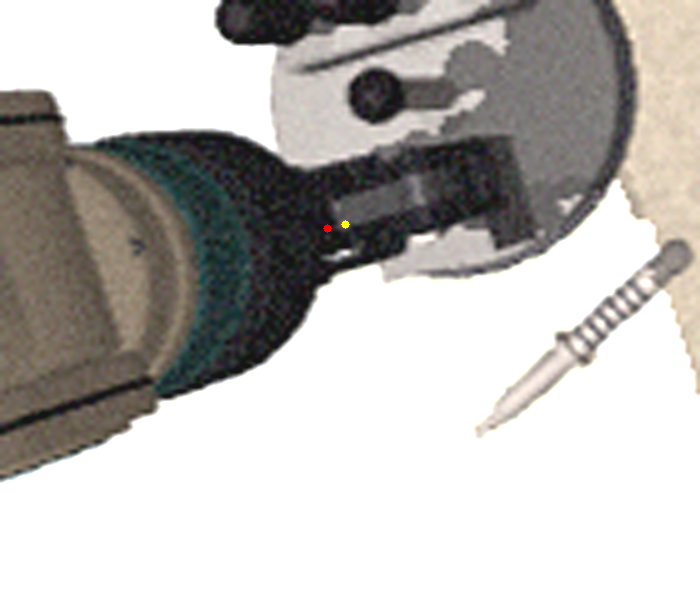

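>>> play_rows(
  rows=[
    {"slide":[0,0,0.015],"turn":[0,0,0],"hand":-1},
    {"slide":[0,0,0.015],"turn":[0,0,0],"hand":-1},
    {"slide":[0,0,0.015],"turn":[0,0,0],"hand":-1},
    {"slide":[0,0,0.014],"turn":[0,0,0],"hand":-1},
    {"slide":[0,0,0.003],"turn":[0,0,0],"hand":-1},
    {"slide":[0,0,0],"turn":[0,0,0],"hand":-1},
  ],
)

```text
time_s: 5.25
tcp_pos: [456.6, 237.1, 134.8]
eef_rot: [-3.139, 0.002, -2.839]
wrist_force: [0.3, 0.1, 0.4]
gripper_width: 85.1
```

```bash
python3 ov.py c
```

```text
[456.9 237.2 135.4] [-3.139e+00  3.000e-03 -2.839e+00] [ 0.  -0.5  0. ] 85.29672730570324
s 314 253
t 136 211
```

View pics/c_s.png

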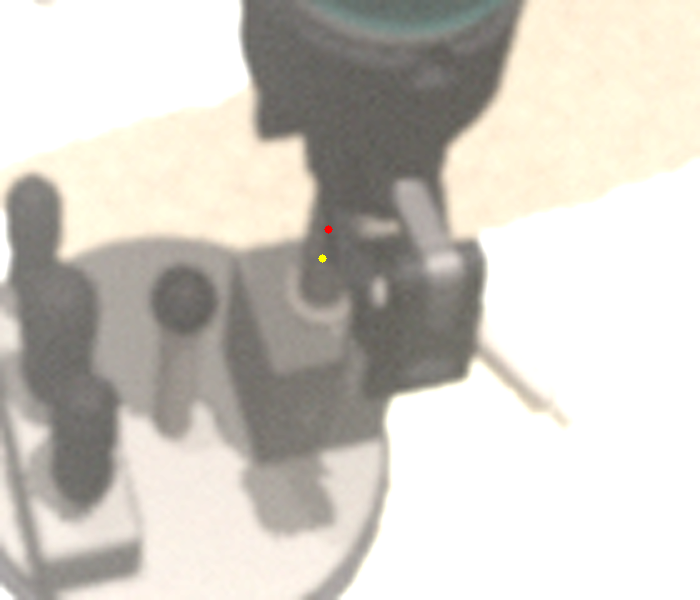

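View pics/c_t.png

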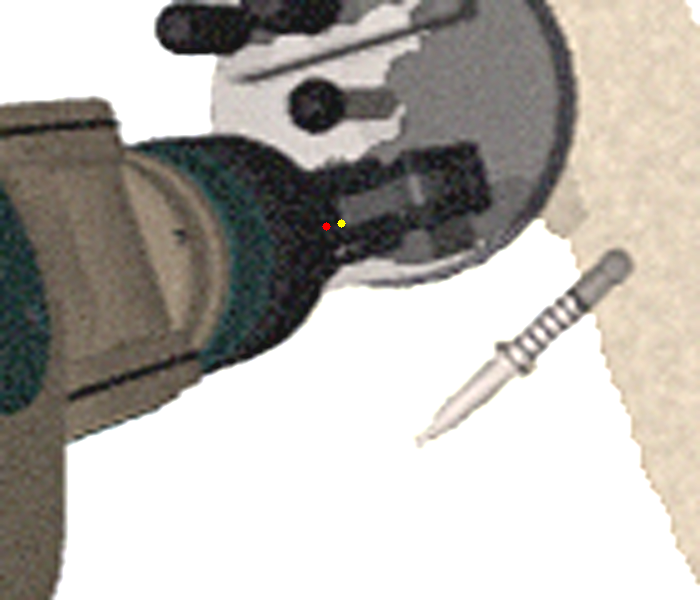

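>>> play_rows(
  rows=[
    {"slide":[0,0,0],"turn":[0,0,0],"hand":0.5},
    {"slide":[0,0,0],"turn":[0,0,0],"hand":0.7},
    {"slide":[0,0,0],"turn":[0,0,0],"hand":0.8},
    {"slide":[0,0,0],"turn":[0,0,0],"hand":1},
    {"slide":[0,0,0],"turn":[0,0,0],"hand":1},
    {"slide":[0,0,0],"turn":[0,0,0],"hand":1},
  ],
  newtons=80,
)

```text
time_s: 6.1
tcp_pos: [458.2, 237.6, 137.2]
eef_rot: [-3.139, 0.006, -2.839]
wrist_force: [-0.0, -0.0, 0.0]
gripper_width: 14.3
```

```bash
python3 ov.py d; python3 - <<'E'
from h import *
g=grab('top');a=onz(g,160+272/5,180+573/5,8);b=onz(g,160+490/5,180+392/5,8);print(np.linalg.norm(a-b))
print(ctrl.state()['torque'])
E
```

```text
[458.2 237.6 137.2] [-3.139  0.006 -2.839] [ 1.   0.5 -0.2] 14.224555321768673
s 313 253
t 135 210
121.58987205955074
[-0.04860424  0.04529301  0.01880949]
```

View pics/d_s.png

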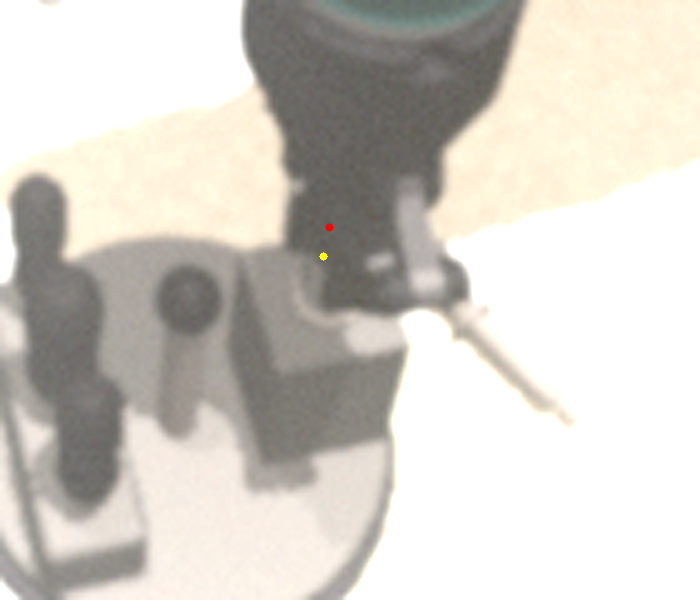

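>>> play_rows(
  rows=[
    {"slide":[0,0,-0.005],"turn":[0,0,0],"hand":1},
    {"slide":[0,0,-0.01],"turn":[0,0,0],"hand":1},
    {"slide":[0,0,0],"turn":[0,0,0],"hand":1},
  ],
)

```text
time_s: 6.62
tcp_pos: [457.8, 237.3, 152.4]
eef_rot: [-3.139, 0.005, -2.839]
wrist_force: [0.7, 0.6, -2.7]
gripper_width: 14.4
```

```bash
python3 ov.py e
```

```text
[457.2 237.  151.6] [-3.138  0.004 -2.839] [ 0.8  0.  -2.9] 13.67729592714112
s 315 248
t 133 211
```

View pics/e_s.png

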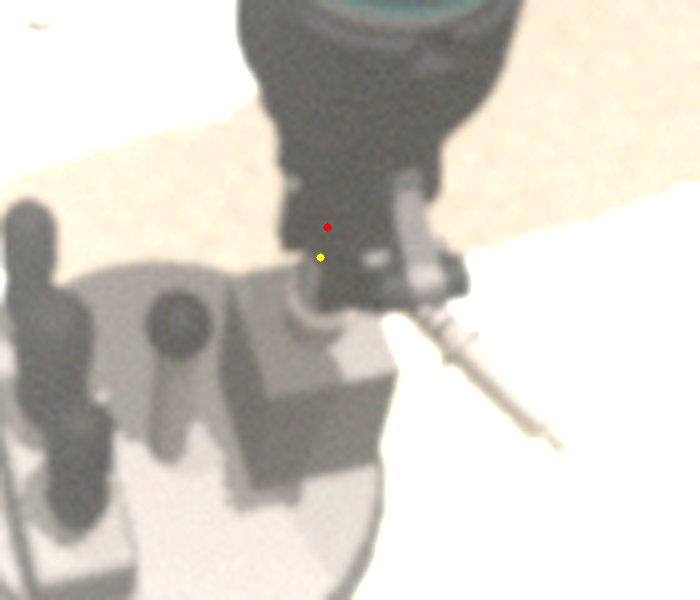

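>>> play_rows(
  rows=[
    {"slide":[0,0,-0.01],"turn":[0,0,0],"hand":1},
    {"slide":[0,0,-0.015],"turn":[0,0,0],"hand":1},
    {"slide":[0,0,0],"turn":[0,0,0],"hand":1},
  ],
)

```text
time_s: 7.1
tcp_pos: [457.7, 237.2, 178.6]
eef_rot: [-3.138, 0.005, -2.839]
wrist_force: [0.3, -0.5, -2.6]
gripper_width: 14.2
```

```bash
python3 ov.py f2; python3 -c "
from workcell import ctrl
print([round(ctrl.state()['gripper_width'],2) for i in range(5)])"
```

```text
[456.9 236.9 177.2] [-3.138e+00  3.000e-03 -2.839e+00] [ 0.8  0.5 -1.7] 14.379110304886426
s 317 239
t 129 212
[14.38, 14.38, 14.38, 14.38, 14.38]
```

View pics/f2_s.png

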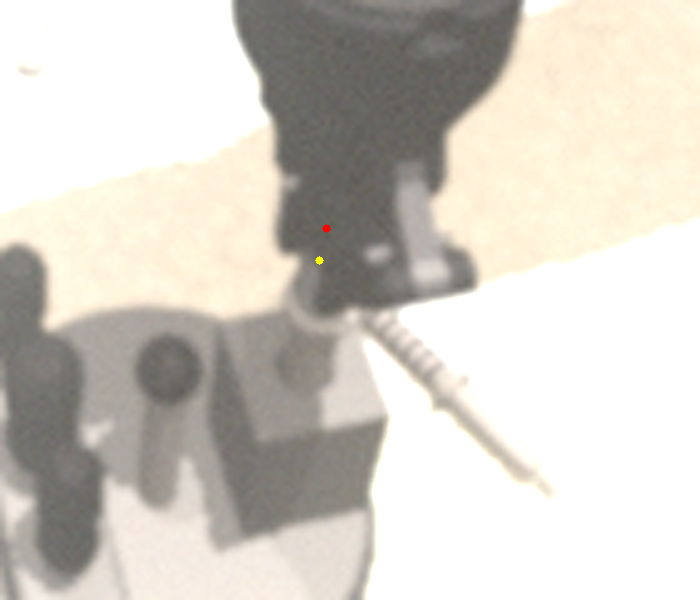

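View pics/f2_t.png

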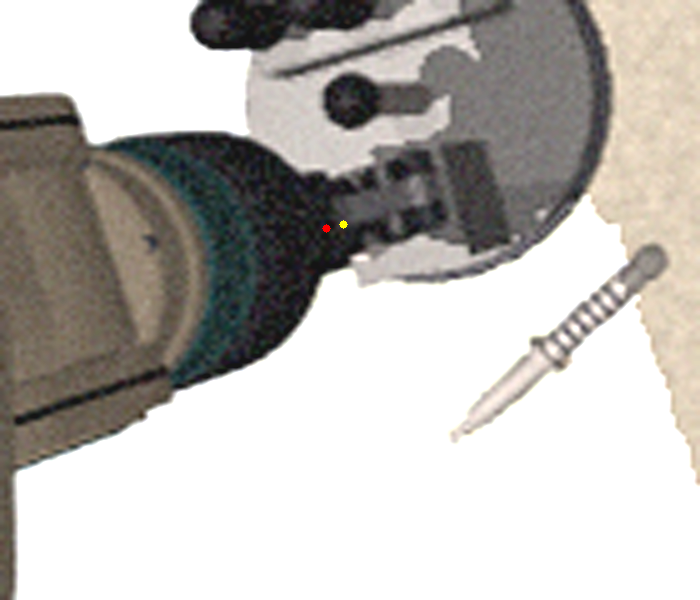

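>>> play_rows(
  rows=[
    {"slide":[0,0,-0.02],"turn":[0,0,0],"hand":1},
    {"slide":[0,0,-0.025],"turn":[0,0,0],"hand":1},
    {"slide":[0,0,-0.025],"turn":[0,0,0],"hand":1},
    {"slide":[0,0,-0.015],"turn":[0,0,0],"hand":1},
  ],
)

```text
time_s: 7.7
tcp_pos: [452.9, 236.1, 260.6]
eef_rot: [-3.138, -0.007, -2.839]
wrist_force: [-0.6, -0.6, -2.4]
gripper_width: 14.2
```

```bash
python3 plan.py 547 -194.5 260 3.44 12;python3 ov.py g
```

```text
t 7.7 p [452.9 236.1 260.6] rot [-3.138 -0.007 -2.839] F [-0.6 -0.6 -2.4] w 14.2 q [ 0.36  0.07 -0.25  1.26 -0.    0.05]
rv/n [-0.0003 -0.0006  0.0004]
[0.0032, -0.0366, 0.0002]
[0.0032, -0.0366, 0.0002]
[0.0032, -0.0366, 0.0002]
[0.0032, -0.0366, 0.0002]
[0.0032, -0.0366, 0.0001]
[0.0031, -0.0366, 0.0001]
[0.0031, -0.0366, 0.0001]
[0.0031, -0.0366, 0.0001]
[0.0031, -0.0366, 0.0001]
[0.0031, -0.0366, 0.0001]
[0.0031, -0.0366, 0.0001]
[0.0031, -0.0366, 0.0001]
[453.8 236.4 261.2] [-3.138 -0.005 -2.839] [-0.3  0.2 -1.6] 13.774759655341688
s 325 207
t 112 218
```

View pics/g_s.png

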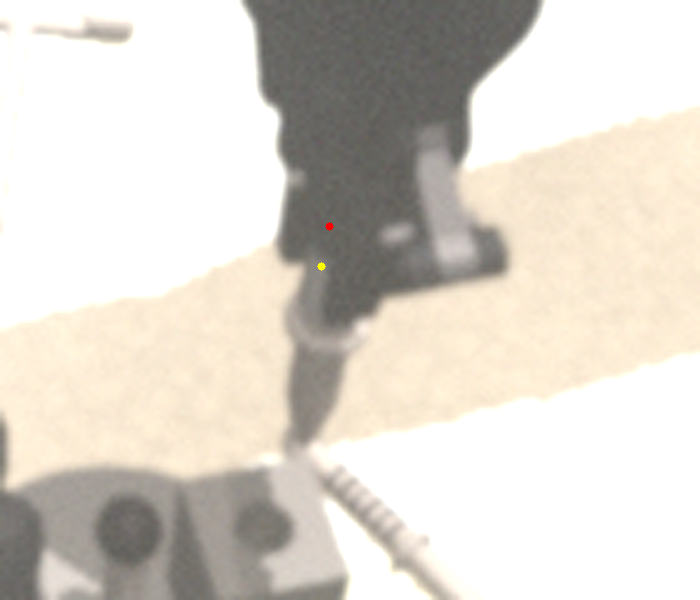

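>>> play_rows(
  rows=[
    {"slide":[0.002,-0.02,0],"turn":[0,0,0],"hand":1},
    {"slide":[0.003,-0.037,0],"turn":[0,0,0],"hand":1},
    {"slide":[0.003,-0.037,0],"turn":[0,0,0],"hand":1},
    {"slide":[0.003,-0.037,0],"turn":[0,0,0],"hand":1},
    {"slide":[0.003,-0.037,0],"turn":[0,0,0],"hand":1},
    {"slide":[0.003,-0.037,0],"turn":[0,0,0],"hand":1},
    {"slide":[0.003,-0.037,0],"turn":[0,0,0],"hand":1},
    {"slide":[0.003,-0.037,0],"turn":[0,0,0],"hand":1},
    {"slide":[0.003,-0.037,0],"turn":[0,0,0],"hand":1},
    {"slide":[0.003,-0.037,0],"turn":[0,0,0],"hand":1},
    {"slide":[0.003,-0.037,0],"turn":[0,0,0],"hand":1},
    {"slide":[0.002,-0.02,0],"turn":[0,0,0],"hand":1},
  ],
)

```text
time_s: 9.3
tcp_pos: [537.7, -174.5, 243.8]
eef_rot: [3.132, -0.028, -2.834]
wrist_force: [0.0, 0.1, -1.3]
gripper_width: 14.0
```

```bash
python3 plan.py 547 -194.5 220 3.44 3
```

```text
t 9.3 p [ 537.7 -174.5  243.8] rot [ 3.132 -0.028 -2.834] F [ 0.   0.1 -1.3] w 14.0 q [-0.42  0.19 -0.15  1.26 -0.01 -0.73]
rv/n [ 0.0033 -0.0093  0.003 ]
[-0.0012, -0.0074, 0.0078]
[-0.0011, -0.0073, 0.0079]
[-0.0011, -0.0073, 0.0079]
```

>>> play_rows(
  rows=[
    {"slide":[-0.002,-0.01,0.01],"turn":[0.004,-0.012,0.003],"hand":1},
    {"slide":[-0.001,-0.008,0.01],"turn":[0.004,-0.012,0.003],"hand":1},
    {"slide":[-0.001,-0.004,0.005],"turn":[0.002,-0.004,0.003],"hand":1},
    {"slide":[0,0,0],"turn":[0,0,0],"hand":1},
  ],
)

```text
time_s: 9.8
tcp_pos: [546.4, -192.9, 214.1]
eef_rot: [3.137, -0.001, -2.843]
wrist_force: [-1.1, -0.4, -2.0]
gripper_width: 13.9
```

```bash
python3 plan.py 547 -194.5 200 3.44 3;cat > tip.py <<'E'
import sys
from h import *
f=grab('side');s=ctrl.state();p=s['tcp_pos'];print(p.round(1),s['eef_rot'].round(3),s['wrist_force'].round(1))
x0,y0=290,90;k=7
c=cv2.resize(f['color'][y0:y0+85,x0:x0+100,::-1],None,fx=k,fy=k,interpolation=cv2.INTER_CUBIC)
c=cv2.convertScaleAbs(c,alpha=1.8,beta=0)
tip=p-[0,0,113]
for q,col in((tip,(0,0,255)),(tip*[1,1,0]+[0,0,44],(0,255,255))):
    a,b=proj(f,q);print(a,b);cv2.circle(c,(int((a-x0+.5)*k),int((b-y0+.5)*k)),3,col,-1)
cv2.imwrite(f'pics/{sys.argv[1]}.png',c)
E
python3 tip.py t1
```

```text
t 9.8 p [ 546.4 -192.9  214.1] rot [ 3.137e+00 -1.000e-03 -2.843e+00] F [-1.1 -0.4 -2. ] w 13.9 q [-0.45  0.22 -0.18  1.18  0.   -0.75]
rv/n [ 0.0015 -0.0004  0.    ]
[-0.0, -0.0006, 0.0047]
[-0.0, -0.0006, 0.0047]
[-0.0, -0.0006, 0.0047]
[ 546.5 -192.8  214.4] [ 3.137e+00 -1.000e-03 -2.843e+00] [-0.2 -0.3 -2.7]
336.3590442679033 140.73907524338546
335.8174285982482 159.09071743890087
```

View pics/t1.png

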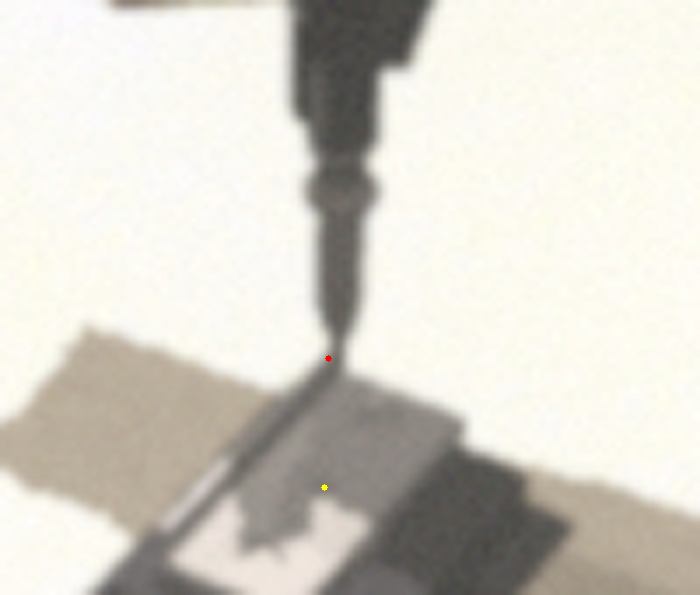

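>>> play_rows(
  rows=[
    {"slide":[-0.004,-0.003,0.01],"turn":[0.004,0,0],"hand":1},
    {"slide":[0,0,0.01],"turn":[0,0,0],"hand":1},
    {"slide":[0,0,0.005],"turn":[0,0,0],"hand":1},
    {"slide":[0,0,0],"turn":[0,0,0],"hand":1},
  ],
)

```text
time_s: 10.35
tcp_pos: [551.7, -193.5, 188.1]
eef_rot: [-3.142, -0.0, -2.841]
wrist_force: [0.2, -0.2, -1.5]
gripper_width: 13.9
```

```bash
python3 tip.py t2; python3 plan.py 551 -194.3 170 3.44 3
```

```text
[ 551.8 -193.5  188.4] [-3.141 -0.    -2.841] [ 0.5 -0.7 -1.9]
333.8720473985593 148.96114077899946
333.6321259000054 158.79848035910288
t 10.4 p [ 551.8 -193.5  188.4] rot [-3.141 -0.    -2.841] F [ 0.5 -0.7 -1.9] w 14.0 q [-0.45  0.25 -0.2   1.12 -0.   -0.75]
rv/n [-0.0001 -0.0001  0.0006]
[0.0003, -0.0002, 0.0061]
[0.0003, -0.0002, 0.0061]
[0.0003, -0.0002, 0.0061]
```

View pics/t2.png

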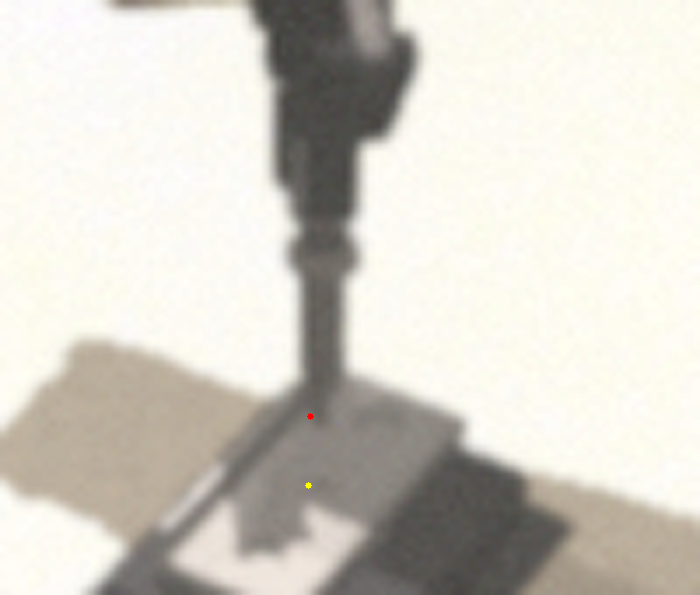

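```bash
cat > cmp.py <<'E'
import sys
from h import *
f=grab('side');a=cv2.imread('pics/side0.png');b=f['color'][:,:,::-1]
s=ctrl.state();print(s['tcp_pos'].round(1),s['eef_rot'].round(3),s['wrist_force'].round(1))
x0,y0,w,h,k=310,125,55,60,7
o=[]
for im,al,be in((a,2,-60),(b,3.2,-60)):
    c=cv2.resize(im[y0:y0+h,x0:x0+w],None,fx=k,fy=k,interpolation=cv2.INTER_CUBIC);o.append(cv2.convertScaleAbs(c,alpha=al,beta=be))
cv2.imwrite(f'pics/{sys.argv[1]}.png',np.hstack(o))
E
python3 cmp.py k1; python3 - <<'E'
import cv2,numpy as np
g=cv2.cvtColor(cv2.imread('pics/side0.png'),cv2.COLOR_BGR2GRAY)
print(g[154:166,328:345])
E
```

```text
[ 552.1 -193.7  188.8] [-3.141  0.    -2.841] [-0.8  0.4 -1.8]
[[102 120 128 130 133 131 131 132 132 132 133 133 134 133 133 133 132]
 [118 128 131 131 131 130 130 131 132 132 133 132 133 132 132 133 132]
 [129 131 131 130 129 131 131 131 131 133 132 132 132 133 133 133 134]
 [130 130 131 129 130 129 129 128 129 130 131 133 132 132 133 134 133]
 [130 130 128 127 129 126 122 115 115 123 130 132 132 131 132 133 132]
 [130 128 128 129 129 124 114 107 108 115 127 131 133 132 133 132 132]
 [128 128 130 130 131 126 120 118 119 122 128 132 132 133 132 132 131]
 [128 127 130 131 132 131 129 129 128 130 130 132 132 132 132 132 128]
 [128 130 131 131 130 130 130 130 130 131 132 131 132 131 131 127 120]
 [128 130 131 131 131 130 131 130 131 131 131 133 131 130 129 120 105]
 [129 130 130 131 130 130 131 130 131 132 132 131 130 129 121 105  85]
 [129 130 130 129 130 130 130 131 132 131 132 130 128 123 107  87  70]]
```

View pics/k1.png

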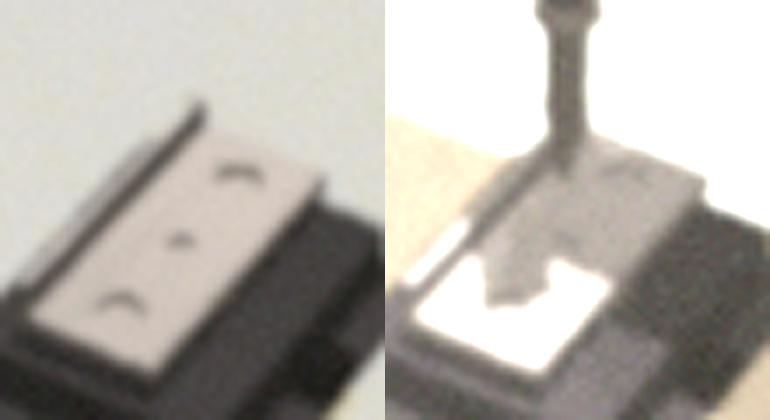

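>>> play_rows(
  rows=[
    {"slide":[0,0.001,0.008],"turn":[0,0,0],"hand":1},
    {"slide":[0,0,0.008],"turn":[0,0,0],"hand":1},
    {"slide":[0,0,0.006],"turn":[0,0,0],"hand":1},
    {"slide":[0,0,0],"turn":[0,0,0],"hand":1},
  ],
)

```text
time_s: 10.95
tcp_pos: [551.9, -192.9, 165.5]
eef_rot: [-3.14, 0.001, -2.842]
wrist_force: [0.1, -0.2, -0.6]
gripper_width: 14.3
```

```bash
python3 cmp.py k2; python3 plan.py 552 -192.5 160 3.44 3;python3 tip.py t3
```

```text
[ 552.1 -193.   165.9] [-3.140e+00  1.000e-03 -2.842e+00] [-0.3  0.5 -1.2]
t 11.0 p [ 552.1 -193.   165.9] rot [-3.140e+00  1.000e-03 -2.842e+00] F [-0.3  0.5 -1.2] w 14.1 q [-0.45  0.26 -0.23  1.08 -0.   -0.75]
rv/n [-0.0005  0.0004  0.0005]
[-0.0, 0.0002, 0.002]
[-0.0, 0.0002, 0.002]
[-0.0, 0.0002, 0.002]
[ 552.4 -193.1  166.3] [-3.140e+00  2.000e-03 -2.842e+00] [ 0.4  0.1 -1.5]
333.4802640803165 156.05591861885335
333.4120614479703 158.9118341202017
```

View pics/k2.png

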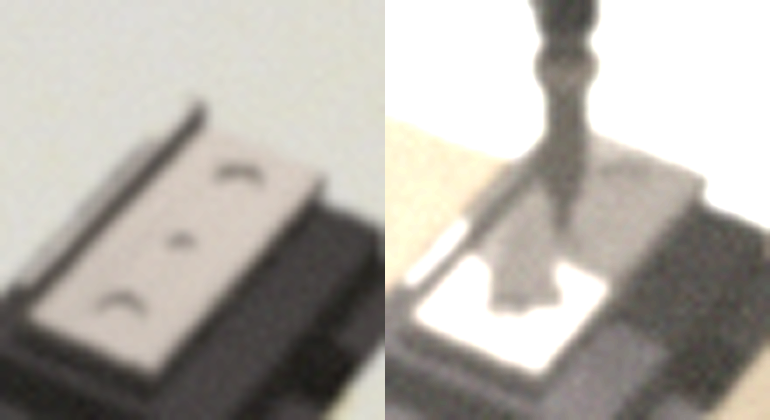

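```bash
cat > prof.py <<'E'
from h import *
f=grab('side');b=cv2.cvtColor(f['color'],cv2.COLOR_RGB2GRAY).astype(int)
s=ctrl.state();print(s['tcp_pos'].round(1),s['wrist_force'].round(1))
print('cols 326..345')
for r in range(140,168): print(r,b[r,326:346])
E
python3 prof.py
```

```text
[ 552.6 -193.2  166.5] [-0.5  0.1 -2. ]
cols 326..345
140 [139 140 140 139 137 122  89  62  54  54  53  58  76 109 135 139 139 140
 140 140]
141 [140 140 139 140 137 121  90  60  55  54  52  55  74 109 133 139 139 140
 139 140]
142 [140 139 140 138 136 121  90  62  54  53  54  59  71 101 127 134 137 138
 139 139]
143 [140 140 139 139 136 118  89  61  54  55  54  56  67  92 110 119 126 131
 137 138]
144 [139 139 139 136 130 110  80  58  55  54  52  57  67  80  91  97 104 113
 123 132]
145 [136 137 137 130 113  90  67  55  55  55  55  56  66  78  85  87  90  94
 102 111]
146 [122 127 124 110  93  74  58  54  56  53  53  56  65  78  83  84  85  84
  85  90]
147 [104 105 101  87  74  64  57  55  55  54  53  57  64  77  80  80  80  80
  77  78]
148 [91 87 79 75 65 57 53 53 54 53 55 56 64 74 75 72 73 71 72 71]
149 [81 76 74 69 62 56 55 57 52 56 55 58 67 73 73 72 70 71 71 71]
150 [76 73 67 62 59 61 60 56 54 53 55 60 68 73 74 73 71 73 72 71]
151 [74 70 61 59 62 66 65 57 52 53 56 63 71 76 74 73 75 75 76 74]
152 [68 62 61 64 68 71 68 60 56 54 58 67 74 75 75 77 75 77 76 75]
153 [65 60 64 68 75 
[... 374 characters left out ...]
]
159 [81 76 76 74 73 75 75 73 71 69 70 70 76 75 77 77 77 77 77 76]
160 [79 75 75 75 76 76 73 74 74 74 73 72 75 76 76 76 77 75 75 74]
161 [80 76 74 76 76 77 75 76 78 80 75 75 74 75 76 76 76 75 75 71]
162 [79 76 75 75 76 77 75 78 87 92 86 81 76 77 76 75 75 74 72 65]
163 [ 78  75  75  75  75  74  76  81  97 107 104  97  86  80  77  76  74  72
  67  62]
164 [ 77  74  74  74  74  75  76  82  99 115 118 112 104  96  86  80  74  66
  62  55]
165 [ 77  74  75  75  74  73  75  80  95 116 120 121 117 112 102  91  73  62
  56  52]
166 [ 74  72  73  75  74  75  75  79  90 108 119 121 121 119 110  93  71  60
  52  49]
167 [ 72  73  70  71  73  75  76  77  85 105 118 120 119 114 102  82  64  56
  52  46]
```

>>> play_rows(
  rows=[
    {"slide":[0.002,0,0.003],"turn":[0,0,0],"hand":1},
    {"slide":[0,0,0.002],"turn":[0,0,0],"hand":1},
    {"slide":[0,0,0],"turn":[0,0,0],"hand":1},
  ],
)

```text
time_s: 11.48
tcp_pos: [551.0, -194.1, 161.9]
eef_rot: [-3.138, 0.003, -2.842]
wrist_force: [0.1, 0.3, -1.4]
gripper_width: 14.1
```

```bash
python3 prof.py | sed -n '1,2p;14,30p'
```

```text
[ 551.  -194.1  161.9] [-0.8 -0.  -1.9]
cols 326..345
 104 112]
146 [123 126 124 112  92  76  64  55  54  53  55  54  60  69  80  81  84  84
  85  88]
147 [103 106 101  87  76  65  59  54  53  54  53  55  59  69  76  76  77  80
  80  77]
148 [91 86 81 75 68 62 54 55 53 53 53 57 61 68 75 74 71 74 72 72]
149 [81 75 72 68 62 57 57 54 52 55 54 55 59 69 70 72 69 71 71 70]
150 [76 73 68 62 59 60 60 57 55 56 54 56 60 70 72 72 73 74 74 73]
151 [73 69 62 60 61 66 65 58 54 54 53 56 64 72 74 74 75 77 76 77]
152 [69 62 58 62 68 71 69 61 55 53 53 59 65 74 76 77 74 77 77 76]
153 [62 59 64 70 73 75 72 66 57 55 55 60 69 76 75 77 75 75 75 75]
154 [60 62 68 77 77 75 73 69 60 55 58 66 73 77 76 76 77 77 77 77]
155 [64 68 75 77 77 75 73 70 62 57 60 67 75 76 76 74 76 76 75 75]
156 [69 75 76 75 75 76 75 71 63 56 60 70 75 76 74 77 76 77 77 76]
157 [78 79 77 74 76 75 76 71 66 58 58 72 77 77 76 77 75 76 78 77]
158 [78 79 76 76 74 74 74 73 69 60 63 70 75 75 76 76 76 76 77 77]
159 [80 75 75 75 74 73 75 75 69 65 66 69 74 77 76 74 77 77 76 76]
```

>>> play_rows(
  rows=[
    {"slide":[0.001,0.001,0.002],"turn":[0,0,0],"hand":1},
    {"slide":[0,0,0.001],"turn":[0,0,0],"hand":1},
    {"slide":[0,0,0],"turn":[0,0,0],"hand":1},
  ],
)

```text
time_s: 11.9
tcp_pos: [549.7, -193.4, 158.9]
eef_rot: [-3.138, 0.003, -2.842]
wrist_force: [0.9, 0.2, -2.2]
gripper_width: 14.2
```

>>> play_rows(
  rows=[
    {"slide":[0,0,0.001],"turn":[0,0,0],"hand":1},
    {"slide":[0,0,0.001],"turn":[0,0,0],"hand":1},
  ],
)

```text
time_s: 12.15
tcp_pos: [549.9, -193.4, 156.9]
eef_rot: [-3.138, 0.003, -2.841]
wrist_force: [0.5, 1.2, -1.8]
gripper_width: 14.2
```

```bash
python3 prof.py | sed -n '1,2p;20,38p'
```

```text
[ 549.8 -193.4  156.7] [-0.1 -0.1 -2.5]
cols 326..345
149 [81 75 73 68 61 58 56 54 54 56 54 55 56 64 71 69 70 70 72 69]
150 [77 73 68 63 60 61 62 57 55 55 53 54 57 65 72 73 73 72 74 73]
151 [74 67 63 61 62 68 65 59 55 54 53 54 58 65 73 75 75 75 75 76]
152 [70 62 59 66 68 73 70 61 55 53 55 54 59 69 77 77 76 74 75 75]
153 [64 59 63 70 77 76 71 62 56 52 55 57 63 71 74 75 78 75 77 75]
154 [61 62 68 75 75 76 73 66 58 53 54 54 66 73 78 76 75 77 77 77]
155 [62 69 74 77 76 76 73 67 60 53 54 57 68 73 74 75 77 76 76 76]
156 [71 75 78 75 75 75 74 72 65 57 58 63 73 75 75 76 78 78 76 76]
157 [77 79 75 76 75 74 75 73 68 59 58 67 75 75 75 75 76 77 76 76]
158 [81 80 75 75 73 75 75 75 67 59 59 68 74 75 76 76 76 76 76 76]
159 [84 81 74 75 76 74 74 73 69 62 62 69 74 75 76 76 76 77 76 77]
160 [82 79 74 74 75 75 75 74 71 68 66 71 74 76 78 76 77 77 74 74]
161 [83 80 75 75 75 77 75 75 73 72 72 74 76 77 76 75 77 74 74 70]
162 [81 78 75 74 75 75 75 75 74 75 78 80 77 76 75 75 77 72 71 66]
163 [82 77 77 75 75 76 75 75 76 79 88 93 88 83 80 76 75 73 66 58]
164 [ 85  75  75  74  74  75  74  75  76  80  95 107 107 102  96  83  73  68
  60  53]
165 [ 87  76  76  75  74  75  73  76  76  79  97 113 118 117 109  92  74  64
  56  51]
```

>>> play_rows(
  rows=[
    {"slide":[0,0,0.001],"turn":[0,0,0],"hand":1},
  ],
)

```text
time_s: 12.32
tcp_pos: [549.9, -193.5, 155.9]
eef_rot: [-3.138, 0.004, -2.842]
wrist_force: [-0.3, -0.0, 1.4]
gripper_width: 14.0
```

>>> play_rows(
  rows=[
    {"slide":[0,0,0.001],"turn":[0,0,0],"hand":1},
  ],
)

```text
time_s: 12.45
tcp_pos: [550.2, -193.5, 155.6]
eef_rot: [-3.138, 0.004, -2.841]
wrist_force: [-0.5, 0.3, 3.0]
gripper_width: 14.1
```

>>> play_rows(
  rows=[
    {"slide":[0,0,0.001],"turn":[0,0,0],"hand":1},
  ],
)

```text
time_s: 12.58
tcp_pos: [550.3, -193.5, 155.2]
eef_rot: [-3.137, 0.004, -2.841]
wrist_force: [-1.3, 0.9, 2.7]
gripper_width: 14.3
```

>>> play_rows(
  rows=[
    {"slide":[0,0,0.001],"turn":[0,0,0],"hand":1},
  ],
)

```text
time_s: 12.7
tcp_pos: [550.3, -193.5, 154.7]
eef_rot: [-3.137, 0.005, -2.841]
wrist_force: [-1.7, 0.3, 3.6]
gripper_width: 14.0
```

```bash
python3 prof.py | sed -n '1,2p;24,36p'
```

```text
[ 550.3 -193.5  154.6] [-1.8  0.2  3.9]
cols 326..345
153 [64 60 62 69 74 73 70 60 53 54 53 54 61 70 75 76 76 76 77 76]
154 [61 63 70 76 77 74 71 63 55 54 53 54 63 72 75 77 77 76 75 76]
155 [61 70 75 78 77 74 72 66 58 54 54 59 65 72 75 76 75 76 76 78]
156 [69 76 76 76 75 76 74 68 61 54 55 60 70 74 76 75 77 75 76 78]
157 [76 79 77 76 76 75 75 72 65 57 58 66 72 75 76 76 74 75 76 78]
158 [78 78 75 73 74 74 74 72 64 56 59 67 73 75 75 77 77 79 78 76]
159 [80 77 74 73 73 74 76 73 65 59 59 68 72 76 76 76 75 77 76 76]
160 [81 75 75 73 74 74 76 75 70 66 65 71 74 75 74 76 77 76 75 75]
161 [80 78 74 73 76 76 75 75 75 71 71 75 75 75 75 77 77 75 75 73]
162 [82 79 74 74 74 77 76 76 74 76 79 78 76 76 75 77 75 75 71 66]
163 [81 78 75 75 75 77 76 75 75 78 88 92 87 83 82 77 73 71 64 59]
164 [ 83  77  74  75  74  76  75  75  75  81  97 108 107 102  95  83  74  67
  59  55]
```

>>> play_rows(
  rows=[
    {"slide":[0,0,-0.004],"turn":[0,-0.002,0],"hand":1},
    {"slide":[0,0,-0.004],"turn":[0,0,0],"hand":1},
    {"slide":[-0.006,0.006,0],"turn":[0,0,0],"hand":1},
    {"slide":[0,0,0],"turn":[0,0,0],"hand":1},
    {"slide":[0,0,0.001],"turn":[0,0,0],"hand":1},
  ],
)

```text
time_s: 13.38
tcp_pos: [554.3, -185.3, 160.1]
eef_rot: [-3.138, 0.006, -2.841]
wrist_force: [0.0, -0.7, -1.0]
gripper_width: 14.3
```

>>> play_rows(
  rows=[
    {"slide":[0,0,0.001],"turn":[0,0,0],"hand":1},
  ],
)

```text
time_s: 13.5
tcp_pos: [554.6, -185.3, 159.5]
eef_rot: [-3.137, 0.006, -2.841]
wrist_force: [-1.2, 0.8, 3.0]
gripper_width: 13.8
```

>>> play_rows(
  rows=[
    {"slide":[0,0,0.001],"turn":[0,0,0],"hand":1},
  ],
)

```text
time_s: 13.62
tcp_pos: [554.7, -185.4, 159.2]
eef_rot: [-3.137, 0.007, -2.841]
wrist_force: [-1.3, 0.3, 2.5]
gripper_width: 14.1
```

>>> play_rows(
  rows=[
    {"slide":[0,0,0.001],"turn":[0,0,0],"hand":1},
  ],
)

```text
time_s: 13.75
tcp_pos: [554.7, -185.4, 158.7]
eef_rot: [-3.137, 0.007, -2.841]
wrist_force: [-1.0, 0.5, 3.9]
gripper_width: 14.3
```

>>> play_rows(
  rows=[
    {"slide":[0,0,0.001],"turn":[0,0,0],"hand":1},
  ],
)

```text
time_s: 13.88
tcp_pos: [554.7, -185.4, 158.1]
eef_rot: [-3.137, 0.007, -2.841]
wrist_force: [-1.3, 0.4, 5.2]
gripper_width: 14.2
```

>>> play_rows(
  rows=[
    {"slide":[0,0,-0.004],"turn":[0,-0.003,0],"hand":1},
    {"slide":[0,0,-0.004],"turn":[0,0,0],"hand":1},
    {"slide":[0.007,-0.006,0],"turn":[0,0,0],"hand":1},
    {"slide":[0,0,0],"turn":[0,0,0],"hand":1},
  ],
)

```text
time_s: 14.38
tcp_pos: [548.8, -193.8, 164.4]
eef_rot: [-3.138, 0.009, -2.841]
wrist_force: [0.1, 0.3, -2.9]
gripper_width: 13.8
```

```bash
python3 plan.py 550 -193.5 158 3.4415 3; python3 prof.py | sed -n '1,2p;19,36p'
```

```text
t 14.38 p [ 548.8 -193.8  164.4] rot [-3.138  0.009 -2.841] F [ 0.1  0.3 -2.9] w 13.8 q [-0.45  0.25 -0.24  1.06  0.   -0.75]
rv/n [-0.0013  0.003   0.0001]
[-0.0004, -0.0, 0.0021]
[-0.0004, -0.0, 0.0021]
[-0.0004, -0.0, 0.0021]
[ 549.  -193.5  164.4] [-0.4  0.1 -2.7]
cols 326..345
149 [83 74 75 68 62 61 60 58 55 56 56 54 56 65 70 69 71 71 71 69]
150 [75 72 68 65 60 63 65 63 56 53 55 53 57 65 72 71 72 74 73 72]
151 [73 68 62 59 64 70 71 67 58 54 53 56 60 69 74 76 75 76 76 75]
152 [70 64 60 63 71 76 78 70 60 56 54 58 63 71 75 77 76 75 76 77]
153 [64 60 64 70 78 81 77 73 64 57 55 60 67 74 76 76 76 75 76 76]
154 [60 64 71 79 80 78 78 75 68 60 56 63 72 75 74 75 76 77 77 76]
155 [64 68 78 81 78 77 76 75 68 61 57 65 74 77 76 76 75 77 77 75]
156 [71 77 81 80 76 74 74 75 70 62 60 66 73 76 75 76 75 75 76 77]
157 [79 81 82 78 76 76 74 74 72 65 62 69 75 74 77 76 77 77 77 75]
158 [82 83 81 76 74 75 75 77 72 67 68 70 74 75 75 75 76 76 76 75]
159 [82 84 79 76 76 74 74 75 71 69 68 72 73 76 76 78 76 75 76 77]
160 [83 82 78 76 74 76 75 76 71 72 72 73 75 75 76 76 76 76 77 74]
161 [84 83 80 75 74 76 76 74 76 76 74 75 74 76 77 76 75 76 74 72]
162 [87 81 79 76 75 76 76 77 76 75 79 81 82 75 77 76 76 75 71 66]
163 [90 82 80 78 76 76 75 74 76 77 89 99 97 88 83 83 80 72 66 59]
164 [ 91  81  80  76  75  74  74  76  76  79  96 111 113 106 103 101  88  73
  62  55]
165 [ 90  82  79  76  74  74  73  74  74  78  91 108 117 118 116 107  93  70
```

>>> play_rows(
  rows=[
    {"slide":[-0.001,0,0.002],"turn":[-0.002,0.005,0],"hand":1},
    {"slide":[0,0,0.001],"turn":[0,0,0],"hand":1},
    {"slide":[0,0,0],"turn":[0,0,0],"hand":1},
  ],
)

```text
time_s: 14.8
tcp_pos: [549.9, -193.1, 160.6]
eef_rot: [-3.141, 0.003, -2.841]
wrist_force: [-0.6, 0.2, -2.4]
gripper_width: 14.3
```

```bash
python3 plan.py 550 -193.5 158 3.4415 3; python3 prof.py | sed -n '1,2p;19,36p'
```

```text
t 14.8 p [ 549.9 -193.1  160.6] rot [-3.141e+00  3.000e-03 -2.841e+00] F [-0.6  0.2 -2.4] w 14.3 q [-0.45  0.26 -0.24  1.06  0.   -0.75]
rv/n [-0.0003  0.0011  0.0001]
[0.0, -0.0001, 0.0009]
[0.0, -0.0001, 0.0009]
[0.0, -0.0001, 0.0009]
[ 549.9 -193.2  160.7] [-0.4 -0.3 -3.1]
cols 326..345
148 [90 85 80 76 67 61 55 55 54 53 55 54 58 66 73 74 75 73 72 74]
149 [83 76 73 69 64 58 57 55 57 53 53 52 58 64 70 71 68 72 71 70]
150 [77 74 70 62 60 60 62 58 56 55 55 55 59 67 71 69 71 73 73 71]
151 [74 69 63 60 62 66 67 60 55 54 56 56 59 69 75 73 76 77 76 75]
152 [70 64 61 61 70 74 70 62 53 55 53 56 62 70 76 76 77 75 76 75]
153 [64 62 63 70 77 79 75 66 58 54 55 56 64 73 76 75 76 75 76 77]
154 [62 64 70 76 77 77 75 70 61 55 54 59 68 75 75 77 76 76 78 77]
155 [62 70 74 75 77 77 75 70 63 57 57 62 71 76 76 76 76 76 78 76]
156 [71 73 77 76 77 73 74 72 67 59 59 66 73 76 77 77 76 79 77 76]
157 [77 79 75 76 74 75 74 74 68 60 59 69 75 76 76 76 77 77 76 78]
158 [81 79 75 75 75 75 74 74 69 61 61 68 74 76 74 75 76 76 76 76]
159 [82 80 77 76 75 74 76 73 70 66 63 70 74 77 75 76 78 78 76 75]
160 [84 80 76 74 74 75 75 74 73 71 71 72 75 74 75 75 75 75 75 73]
161 [83 78 75 75 74 75 76 75 74 74 76 76 75 77 75 76 77 76 72 69]
162 [82 78 74 74 76 75 76 75 75 76 78 79 78 77 75 75 74 74 72 66]
163 [81 79 74 75 75 76 75 76 74 78 88 92 87 83 80 78 73 72 66 62]
164 [ 81  77  77  77  75  75  74  74  76  81  97 108 106 102  95  82  75  68
  60  54]
```

>>> play_rows(
  rows=[
    {"slide":[0,0,0.001],"turn":[0,0,0],"hand":1},
    {"slide":[0,0,0.001],"turn":[0,0,0],"hand":1},
    {"slide":[0,0,0.001],"turn":[0,0,0],"hand":1},
  ],
)

```text
time_s: 15.22
tcp_pos: [550.1, -193.0, 157.7]
eef_rot: [-3.14, 0.004, -2.841]
wrist_force: [-1.5, -0.4, -2.9]
gripper_width: 14.3
```

>>> play_rows(
  rows=[
    {"slide":[0,0,0.001],"turn":[0,0,0],"hand":1},
    {"slide":[0,0,0.001],"turn":[0,0,0],"hand":1},
  ],
)

```text
time_s: 15.48
tcp_pos: [550.2, -193.1, 155.8]
eef_rot: [-3.14, 0.004, -2.841]
wrist_force: [-0.2, 0.1, 2.2]
gripper_width: 13.9
```

>>> play_rows(
  rows=[
    {"slide":[0,0,0.001],"turn":[0,0,0],"hand":1},
    {"slide":[0,0,0.001],"turn":[0,0,0],"hand":1},
  ],
)

```text
time_s: 15.72
tcp_pos: [550.5, -193.1, 155.2]
eef_rot: [-3.14, 0.005, -2.841]
wrist_force: [-1.2, 0.1, 3.3]
gripper_width: 14.8
```

>>> play_rows(
  rows=[
    {"slide":[0,0,0.001],"turn":[0,0,0],"hand":1},
    {"slide":[0,0,0.001],"turn":[0,0,0],"hand":1},
  ],
)

```text
time_s: 15.98
tcp_pos: [550.6, -193.1, 154.0]
eef_rot: [-3.14, 0.005, -2.841]
wrist_force: [-2.0, 0.3, 4.5]
gripper_width: 13.9
```

>>> play_rows(
  rows=[
    {"slide":[0,0,0.001],"turn":[0,0,0],"hand":1},
    {"slide":[0,0,0.001],"turn":[0,0,0],"hand":1},
    {"slide":[0,0,0.001],"turn":[0,0,0],"hand":1},
    {"slide":[0,0,0.001],"turn":[0,0,0],"hand":1},
  ],
)

```text
time_s: 16.48
tcp_pos: [550.8, -193.1, 151.3]
eef_rot: [-3.139, 0.006, -2.841]
wrist_force: [-1.8, 0.7, 6.8]
gripper_width: 14.4
```

>>> play_rows(
  rows=[
    {"slide":[0,0,0.001],"turn":[0,0,0],"hand":1},
    {"slide":[0,0,0.001],"turn":[0,0,0],"hand":1},
  ],
)

```text
time_s: 16.73
tcp_pos: [550.8, -193.1, 150.4]
eef_rot: [-3.139, 0.006, -2.841]
wrist_force: [-2.7, 1.5, 6.8]
gripper_width: 14.1
```

>>> play_rows(
  rows=[
    {"slide":[0,0,0.001],"turn":[0,0,0],"hand":1},
    {"slide":[0,0,0.001],"turn":[0,0,0],"hand":1},
  ],
)

```text
time_s: 16.98
tcp_pos: [550.9, -193.0, 149.9]
eef_rot: [-3.139, 0.006, -2.841]
wrist_force: [-3.6, 2.7, 8.7]
gripper_width: 14.2
```

>>> play_rows(
  rows=[
    {"slide":[0,0,0.0015],"turn":[0,0,0],"hand":1},
  ],
)

```text
time_s: 17.1
tcp_pos: [550.9, -193.1, 149.2]
eef_rot: [-3.138, 0.006, -2.841]
wrist_force: [-2.8, 2.5, 8.7]
gripper_width: 14.3
```

>>> play_rows(
  rows=[
    {"slide":[0,0,0.0015],"turn":[0,0,0],"hand":1},
  ],
)

```text
time_s: 17.23
tcp_pos: [550.9, -193.1, 148.7]
eef_rot: [-3.138, 0.006, -2.841]
wrist_force: [-3.2, 1.6, 9.0]
gripper_width: 14.2
```

>>> play_rows(
  rows=[
    {"slide":[0,0,0.0015],"turn":[0,0,0],"hand":1},
  ],
)

```text
time_s: 17.35
tcp_pos: [550.9, -193.1, 148.2]
eef_rot: [-3.138, 0.006, -2.841]
wrist_force: [-4.2, 1.9, 9.6]
gripper_width: 14.6
```

>>> play_rows(
  rows=[
    {"slide":[0,0,0.0015],"turn":[0,0,0],"hand":1},
  ],
)

```text
time_s: 17.48
tcp_pos: [551.0, -193.1, 147.8]
eef_rot: [-3.138, 0.007, -2.841]
wrist_force: [-3.0, 2.0, 9.9]
gripper_width: 14.0
```

>>> play_rows(
  rows=[
    {"slide":[0,0,0.0015],"turn":[0,0,0],"hand":1},
  ],
)

```text
time_s: 17.6
tcp_pos: [551.0, -193.1, 147.5]
eef_rot: [-3.138, 0.007, -2.841]
wrist_force: [-3.3, 1.5, 11.1]
gripper_width: 14.3
```

>>> play_rows(
  rows=[
    {"slide":[0,0,0.0015],"turn":[0,0,0],"hand":1},
  ],
)

```text
time_s: 17.73
tcp_pos: [551.0, -193.0, 147.1]
eef_rot: [-3.138, 0.007, -2.841]
wrist_force: [-2.9, 1.4, 5.6]
gripper_width: 13.7
```

```bash
python3 -c "
from h import *
for i in range(3):
    grab('side');s=ctrl.state();print(s['tcp_pos'].round(2),s['wrist_force'].round(1))"
```

```text
[ 551.7  -193.37  146.86] [-1.   1.6  3.8]
[ 551.88 -193.38  146.65] [0.6 0.7 3.8]
[ 551.81 -193.4   146.44] [0.2 0.2 4.1]
```

>>> play_rows(
  rows=[
    {"slide":[0,0,-0.003],"turn":[0,0,0],"hand":1},
    {"slide":[0,0,-0.006],"turn":[0,0,0],"hand":1},
    {"slide":[0,0,-0.008],"turn":[0,0,0],"hand":1},
    {"slide":[0,0,-0.015],"turn":[0,0,0],"hand":1},
    {"slide":[0,0,-0.025],"turn":[0,0,0],"hand":1},
    {"slide":[0,0,-0.03],"turn":[0,0,0],"hand":1},
    {"slide":[0,0,-0.025],"turn":[0,0,0],"hand":1},
    {"slide":[0,0,-0.01],"turn":[0,0,0],"hand":1},
    {"slide":[0,0,0],"turn":[0,0,0],"hand":1},
  ],
)

```text
time_s: 19.0
tcp_pos: [549.0, -192.7, 271.5]
eef_rot: [-3.139, 0.004, -2.841]
wrist_force: [0.5, -0.6, -1.5]
gripper_width: 14.2
```

```bash
python3 plan.py 457 237.2 265 3.444 12; python3 -c "
from h import *
f=grab('side','up.png');crop(f,290,60,390,180,5,'up_c.png')
"
```

```text
t 19.0 p [ 549.  -192.7  271.5] rot [-3.139  0.004 -2.841] F [ 0.5 -0.6 -1.5] w 14.2 q [-0.45  0.19 -0.1   1.28  0.   -0.75]
rv/n [-0.0002  0.0004 -0.0002]
[-0.0033, 0.0365, 0.0005]
[-0.0033, 0.0365, 0.0005]
[-0.0033, 0.0365, 0.0005]
[-0.0033, 0.0365, 0.0005]
[-0.0033, 0.0365, 0.0005]
[-0.0033, 0.0365, 0.0005]
[-0.0033, 0.0365, 0.0005]
[-0.0033, 0.0365, 0.0005]
[-0.0033, 0.0365, 0.0005]
[-0.0033, 0.0365, 0.0005]
[-0.0033, 0.0365, 0.0005]
[-0.0033, 0.0365, 0.0005]
```

View pics/up_c.png

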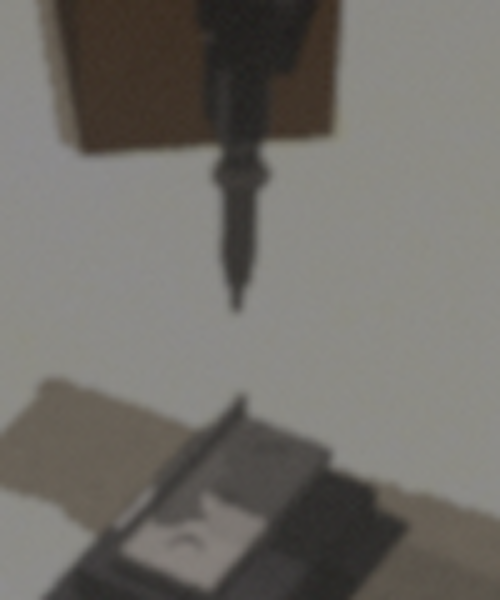

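>>> play_rows(
  rows=[
    {"slide":[-0.002,0.02,-0.001],"turn":[0,0,0],"hand":1},
    {"slide":[-0.003,0.036,-0.001],"turn":[0,0,0],"hand":1},
    {"slide":[-0.003,0.037,-0.001],"turn":[0,0,0],"hand":1},
    {"slide":[-0.003,0.037,-0.001],"turn":[0,0,0],"hand":1},
    {"slide":[-0.003,0.037,-0.001],"turn":[0,0,0],"hand":1},
    {"slide":[-0.003,0.037,-0.001],"turn":[0,0,0],"hand":1},
    {"slide":[-0.003,0.037,-0.001],"turn":[0,0,0],"hand":1},
    {"slide":[-0.003,0.037,-0.001],"turn":[0,0,0],"hand":1},
    {"slide":[-0.003,0.037,-0.001],"turn":[0,0,0],"hand":1},
    {"slide":[-0.003,0.037,-0.001],"turn":[0,0,0],"hand":1},
    {"slide":[-0.003,0.03,0],"turn":[0,0,0],"hand":1},
    {"slide":[-0.002,0.015,0],"turn":[0,0,0],"hand":1},
  ],
)

```text
time_s: 20.55
tcp_pos: [444.4, 217.0, 268.5]
eef_rot: [3.128, -0.022, -2.838]
wrist_force: [-0.6, -0.4, -2.6]
gripper_width: 14.2
```

```bash
python3 plan.py 457.5 237.2 250 3.444 3
```

```text
t 20.55 p [444.4 217.  268.5] rot [ 3.128 -0.022 -2.838] F [-0.6 -0.4 -2.6] w 14.2 q [ 0.32  0.05 -0.26  1.29  0.01  0.01]
rv/n [ 0.0045 -0.0075  0.0004]
[-0.0063, 0.005, 0.0061]
[-0.0063, 0.0051, 0.0061]
[-0.0062, 0.0051, 0.0061]
```

>>> play_rows(
  rows=[
    {"slide":[-0.008,0.006,0.003],"turn":[0.006,-0.01,0],"hand":1},
    {"slide":[-0.006,0.005,0.002],"turn":[0.006,-0.01,0],"hand":1},
    {"slide":[-0.004,0.004,0],"turn":[0.002,-0.004,0],"hand":1},
    {"slide":[0,0,0],"turn":[0,0,0],"hand":1},
  ],
)

```text
time_s: 21.05
tcp_pos: [457.1, 236.9, 261.5]
eef_rot: [-3.139, 0.001, -2.838]
wrist_force: [0.4, 0.9, -2.4]
gripper_width: 14.2
```

```bash
python3 plan.py 457.5 237.2 245 3.444 3
```

```text
t 21.05 p [457.1 236.9 261.5] rot [-3.139e+00  1.000e-03 -2.838e+00] F [ 0.4  0.9 -2.4] w 14.2 q [ 0.35  0.07 -0.25  1.25 -0.    0.05]
rv/n [-0.001   0.0002  0.0003]
[-0.0001, 0.0001, 0.0055]
[-0.0001, 0.0001, 0.0055]
[-0.0002, 0.0001, 0.0055]
```

>>> play_rows(
  rows=[
    {"slide":[0,0,0.012],"turn":[0,0,0],"hand":1},
    {"slide":[0,0,0.014],"turn":[0,0,0],"hand":1},
    {"slide":[0,0,0.012],"turn":[0,0,0],"hand":1},
    {"slide":[0,0,0.004],"turn":[0,0,0],"hand":1},
    {"slide":[0,0,0],"turn":[0,0,0],"hand":1},
  ],
)

```text
time_s: 21.68
tcp_pos: [456.6, 235.1, 215.4]
eef_rot: [-3.138, -0.002, -2.84]
wrist_force: [-0.1, -0.1, -2.1]
gripper_width: 14.2
```

```bash
python3 plan.py 457.5 237.2 205 3.444 3; python3 -c "
from h import *
f=grab('side');crop(f,340,250,430,340,7,'in1.png')
"
```

```text
t 21.68 p [456.6 235.1 215.4] rot [-3.138e+00 -2.000e-03 -2.840e+00] F [-0.1 -0.1 -2.1] w 14.2 q [ 0.35  0.1  -0.31  1.16 -0.    0.05]
rv/n [-0.0011 -0.0007 -0.0004]
[-0.0005, 0.0006, 0.0035]
[-0.0005, 0.0006, 0.0035]
[-0.0005, 0.0006, 0.0035]
```

View pics/in1.png

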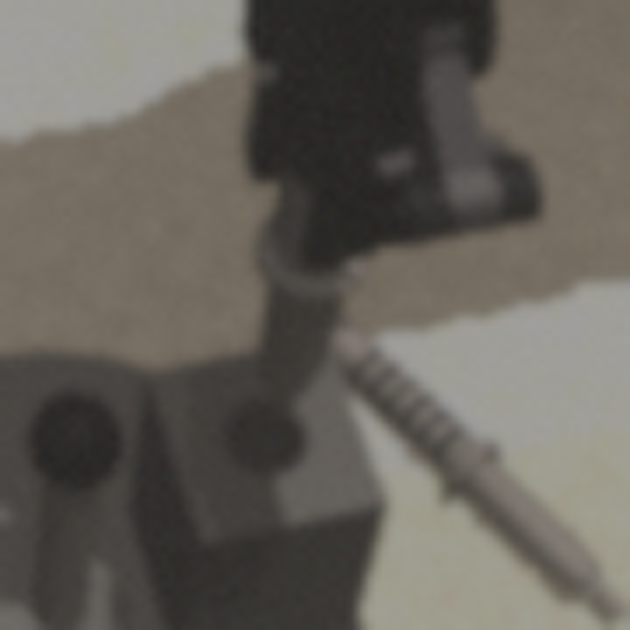

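>>> play_rows(
  rows=[
    {"slide":[-0.0015,0.002,0],"turn":[0,-0.005,0],"hand":1},
    {"slide":[0,0,0],"turn":[0,0,0],"hand":1},
  ],
)

```text
time_s: 21.98
tcp_pos: [458.3, 238.0, 216.5]
eef_rot: [-3.138, 0.005, -2.84]
wrist_force: [0.0, -0.1, -0.6]
gripper_width: 14.3
```

```bash
python3 plan.py 457.5 237.2 205 3.444 3; python3 -c "
from h import *
f=grab('side');c=f['color'][280:330,355:405,::-1];c=cv2.convertScaleAbs(cv2.resize(c,None,fx=12,fy=12,interpolation=cv2.INTER_CUBIC),alpha=2.5,beta=-60);cv2.imwrite('pics/in2.png',c)
"
```

```text
t 21.98 p [458.3 238.  216.5] rot [-3.138  0.005 -2.84 ] F [ 0.  -0.1 -0.6] w 14.3 q [ 0.36  0.1  -0.31  1.15 -0.    0.05]
rv/n [-0.0011  0.0018 -0.0004]
[0.0003, -0.0002, 0.0038]
[0.0003, -0.0002, 0.0038]
[0.0003, -0.0002, 0.0038]
```

View pics/in2.png

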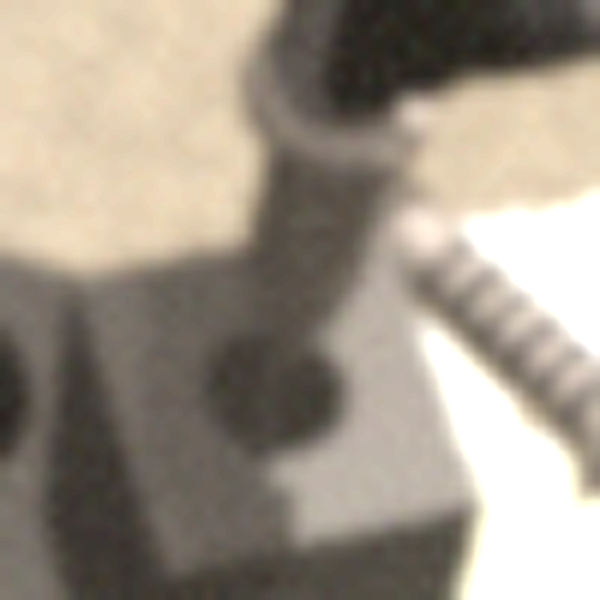

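```bash
python3 -c "
from h import *
f=grab('side')
o=lambda q:[round(float((v-b+.5)*12),0) for v,b in zip(proj(f,q),(355,280))]
for z in (177,160,125,121,104.5,94): print(z,o([458.1,237.8,z]),o([455.5,237.5,z]))
print('hole',onz(f,355+276/12-.5,280+392/12-.5,94))
"
```

```text
177 [324.0, 70.0] [345.0, 69.0]
160 [311.0, 139.0] [331.0, 138.0]
125 [285.0, 274.0] [304.0, 273.0]
121 [282.0, 289.0] [301.0, 288.0]
104.5 [270.0, 348.0] [289.0, 347.0]
94 [263.0, 385.0] [282.0, 384.0]
hole [456.34668546 238.74465601  94.        ]
```

>>> play_rows(
  rows=[
    {"slide":[0,0,0.008],"turn":[0,0,0],"hand":1},
    {"slide":[0,0,0.008],"turn":[0,0,0],"hand":1},
    {"slide":[0,0,0],"turn":[0,0,0],"hand":1},
  ],
)

```text
time_s: 22.45
tcp_pos: [458.2, 237.9, 199.3]
eef_rot: [-3.138, 0.005, -2.84]
wrist_force: [0.6, 1.1, -2.2]
gripper_width: 14.2
```

```bash
python3 plan.py 457.8 237.3 190 3.444 1; python3 -c "
from h import *
f=grab('side');c=f['color'][280:330,355:405,::-1];c=cv2.convertScaleAbs(cv2.resize(c,None,fx=12,fy=12,interpolation=cv2.INTER_CUBIC),alpha=2.5,beta=-60);cv2.imwrite('pics/in3.png',c)
"
```

```text
t 22.45 p [458.2 237.9 199.3] rot [-3.138  0.005 -2.84 ] F [ 0.6  1.1 -2.2] w 14.2 q [ 0.36  0.12 -0.34  1.12 -0.    0.05]
rv/n [-0.0034  0.0051 -0.0012]
[0.0006, -0.0004, 0.0093]
```

View pics/in3.png

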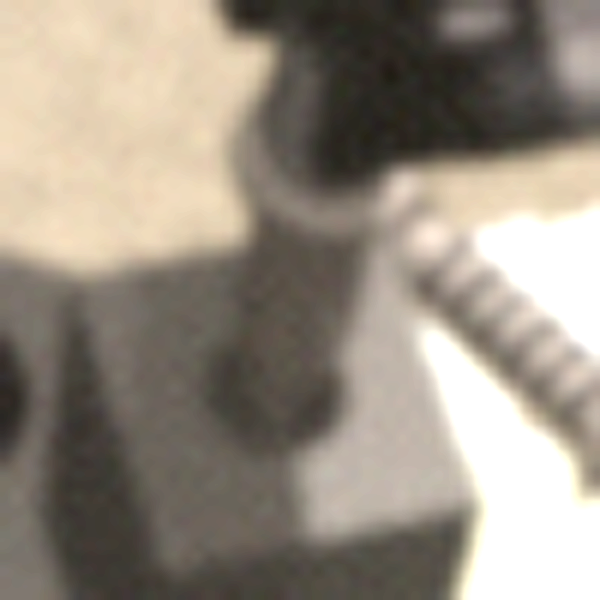

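>>> play_rows(
  rows=[
    {"slide":[-0.0008,0,0.005],"turn":[0,0,0],"hand":1},
    {"slide":[0,0,0.005],"turn":[0,0,0],"hand":1},
    {"slide":[0,0,0],"turn":[0,0,0],"hand":1},
  ],
)

```text
time_s: 22.88
tcp_pos: [459.5, 238.2, 189.0]
eef_rot: [-3.138, 0.006, -2.84]
wrist_force: [0.0, 0.7, -1.1]
gripper_width: 14.3
```

>>> play_rows(
  rows=[
    {"slide":[0,0,0.005],"turn":[0,0,0],"hand":1},
    {"slide":[0,0,0.005],"turn":[0,0,0],"hand":1},
  ],
)

```text
time_s: 23.12
tcp_pos: [460.0, 238.3, 179.0]
eef_rot: [-3.138, 0.007, -2.84]
wrist_force: [-0.4, -0.9, -0.9]
gripper_width: 14.5
```

>>> play_rows(
  rows=[
    {"slide":[0.0012,0,0.005],"turn":[0,0.002,0],"hand":1},
    {"slide":[0,0,0.005],"turn":[0,0,0],"hand":1},
    {"slide":[0,0,0.005],"turn":[0,0,0],"hand":1},
  ],
)

```text
time_s: 23.5
tcp_pos: [458.7, 237.9, 162.8]
eef_rot: [-3.138, 0.005, -2.84]
wrist_force: [0.7, 0.1, -1.5]
gripper_width: 14.0
```

```bash
python3 plan.py 458.5 237.5 160 3.444 1; python3 -c "
from h import *
f=grab('side');c=f['color'][280:330,355:405,::-1];c=cv2.convertScaleAbs(cv2.resize(c,None,fx=12,fy=12,interpolation=cv2.INTER_CUBIC),alpha=2.5,beta=-60);cv2.imwrite('pics/in4.png',c)
"
```

```text
t 23.5 p [458.7 237.9 162.8] rot [-3.138  0.005 -2.84 ] F [ 0.7  0.1 -1.5] w 14.0 q [ 0.36  0.15 -0.38  1.04 -0.    0.05]
rv/n [-0.0033  0.0047 -0.0012]
[0.0004, -0.0003, 0.0028]
```

View pics/in4.png

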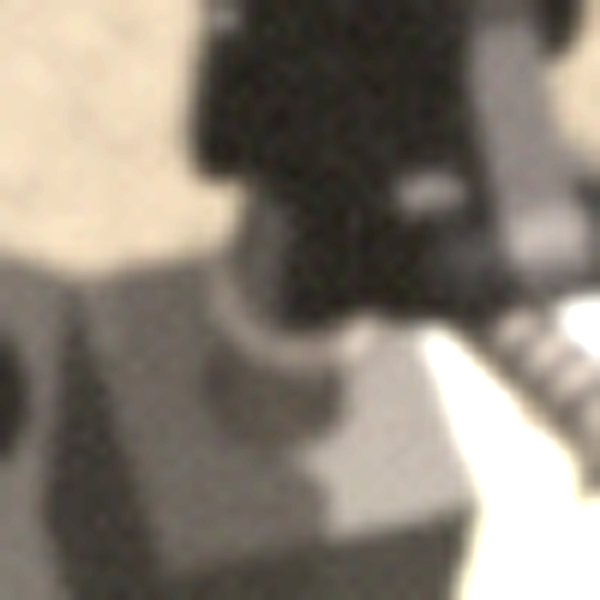

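Well in the hole, no side force. Lowering on to the collar.

>>> play_rows(
  rows=[
    {"slide":[0,0,0.006],"turn":[0,0,0],"hand":1},
    {"slide":[0,0,0.006],"turn":[0,0,0],"hand":1},
    {"slide":[0,0,0.005],"turn":[0,0,0],"hand":1},
    {"slide":[0,0,0],"turn":[0,0,0],"hand":1},
  ],
)

```text
time_s: 24.05
tcp_pos: [458.2, 237.6, 143.5]
eef_rot: [-3.138, 0.003, -2.84]
wrist_force: [0.1, 0.2, -2.1]
gripper_width: 14.4
```

>>> play_rows(
  rows=[
    {"slide":[0.0005,0,0.003],"turn":[0,0,0],"hand":1},
    {"slide":[0,0,0.001],"turn":[0,0,0],"hand":1},
  ],
)

```text
time_s: 24.3
tcp_pos: [458.0, 237.6, 139.5]
eef_rot: [-3.138, 0.004, -2.84]
wrist_force: [-0.5, -0.5, -0.7]
gripper_width: 14.2
```

>>> play_rows(
  rows=[
    {"slide":[0,0,0.001],"turn":[0,0,0],"hand":1},
    {"slide":[0,0,0.001],"turn":[0,0,0],"hand":1},
  ],
)

```text
time_s: 24.55
tcp_pos: [458.2, 237.6, 137.6]
eef_rot: [-3.138, 0.004, -2.84]
wrist_force: [-0.5, 0.5, -2.6]
gripper_width: 14.4
```

>>> play_rows(
  rows=[
    {"slide":[0,0,0.001],"turn":[0,0,0],"hand":1},
  ],
)

```text
time_s: 24.68
tcp_pos: [458.4, 237.7, 137.2]
eef_rot: [-3.138, 0.004, -2.84]
wrist_force: [-2.7, -0.2, 3.4]
gripper_width: 13.9
```

>>> play_rows(
  rows=[
    {"slide":[0,0,0.001],"turn":[0,0,0],"hand":1},
  ],
)

```text
time_s: 24.8
tcp_pos: [458.4, 237.7, 137.1]
eef_rot: [-3.138, 0.005, -2.84]
wrist_force: [-2.9, -1.2, 7.8]
gripper_width: 14.3
```

>>> play_rows(
  rows=[
    {"slide":[0,0,0],"turn":[0,0,0],"hand":1},
    {"slide":[0,0,0],"turn":[0,0,0],"hand":0.6},
    {"slide":[0,0,0],"turn":[0,0,0],"hand":0.2},
    {"slide":[0,0,0],"turn":[0,0,0],"hand":-0.4},
    {"slide":[0,0,0],"turn":[0,0,0],"hand":-1},
    {"slide":[0,0,0],"turn":[0,0,0],"hand":-1},
  ],
)

```text
time_s: 25.55
tcp_pos: [459.7, 238.2, 137.8]
eef_rot: [-3.138, 0.008, -2.84]
wrist_force: [-0.4, 0.2, -0.3]
gripper_width: 84.6
```

```bash
python3 ov.py rel
```

```text
[459.7 238.2 137.8] [-3.138  0.008 -2.84 ] [-0.2  0.2  1.1] 85.23408305770916
s 312 253
t 135 209
```

View pics/rel_s.png

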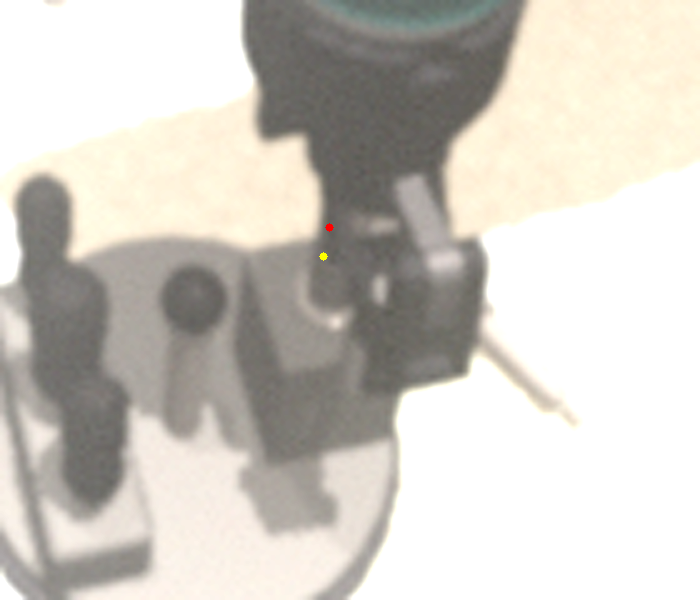

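Released, collar down. Rising straight up, then moving away.

>>> play_rows(
  rows=[
    {"slide":[0.001,0,-0.012],"turn":[0,0,0],"hand":-1},
    {"slide":[0,0,-0.02],"turn":[0,0,0],"hand":-1},
    {"slide":[0,0,-0.025],"turn":[0,0,0],"hand":-1},
    {"slide":[0,0,-0.03],"turn":[0,0,0],"hand":-1},
    {"slide":[0,0,-0.03],"turn":[0,0,0],"hand":-1},
    {"slide":[0.02,-0.04,-0.01],"turn":[0,0,0],"hand":-1},
    {"slide":[0.02,-0.05,0],"turn":[0,0,0],"hand":-1},
    {"slide":[0.01,-0.05,0],"turn":[0,0,0],"hand":-1},
    {"slide":[0,-0.03,0],"turn":[0,0,0],"hand":-1},
    {"slide":[0,0,0],"turn":[0,0,0],"hand":-1},
  ],
)

```text
time_s: 26.9
tcp_pos: [462.0, 56.8, 278.5]
eef_rot: [-3.136, 0.019, -2.838]
wrist_force: [0.6, -1.2, -0.5]
gripper_width: 85.2
```

```bash
python3 - <<'E'
from h import *
f=grab('side','end_s.png');g=grab('top','end_t.png')
crop(f,280,260,450,400,4,'end_c.png');print(ctrl.state()['time_s'])
for n,h in(('side0',f),('top0',g)):
    a=cv2.imread(f'pics/{n}.png').astype(int);d=np.abs(a-h['color'][:,:,::-1]).max(2);print(n,d.max())
c=g['color'][180:310,160:270,::-1];c0=cv2.imread('pics/top0.png')[180:310,160:270]
s=f['color'][250:400,280:450,::-1];s0=cv2.imread('pics/side0.png')[250:400,280:450]
cv2.imwrite('pics/cmp.png',np.vstack([np.hstack([cv2.resize(s0,(340,300)),cv2.resize(s,(340,300))]),np.hstack([cv2.resize(c0,(254,300)),cv2.resize(c,(254,300)),np.zeros((300,172,3),np.uint8)])]))
E
```

```text
27.0
side0 127
top0 146
```

View pics/cmp.png

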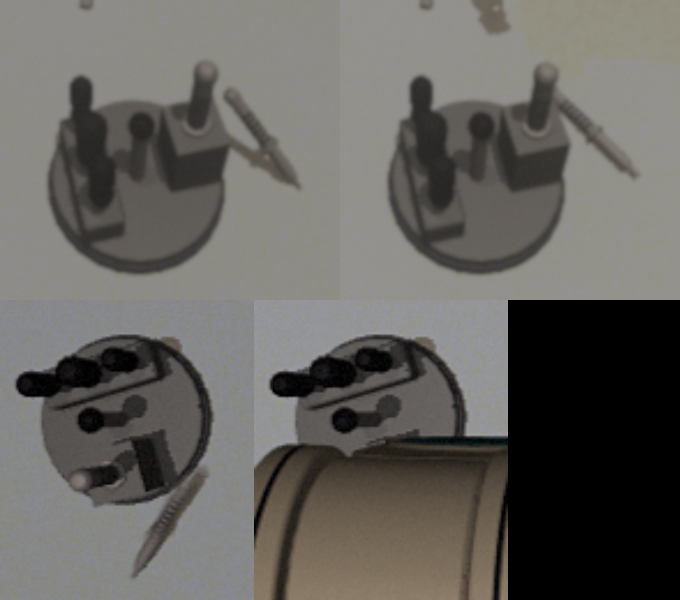

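View pics/end_t.png

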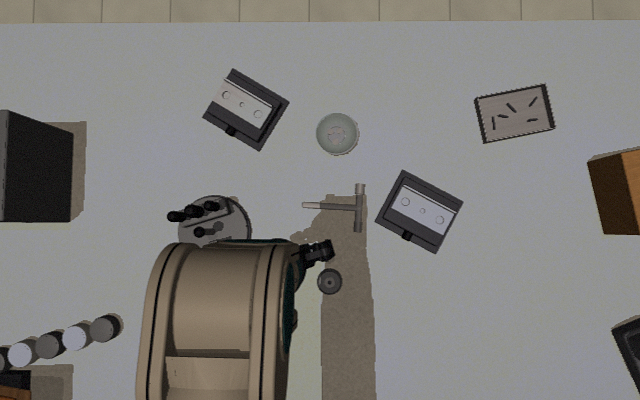

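```bash
python3 -c "
from h import *
print(close_job())"
```

```text
the job is handed in; nothing more can be done
None
```

I took the centre punch from its socket, fired it once in the pilot dimple of the right-hand rest, and put it back upright on its collar. I then let go and handed the job in at about 27 s of the 64 s allowed.

**Which parts:** I used the rest at top-view pixel (419, 211). The lookalike at (245, 109) sits farther to the robot's left. The punch standing in the caddy is the larger one; the one lying on the bench is about 122 mm long.

**Dimple:** The tip met the surface about 4 mm lower at the dimple than on the flat roughly 9 mm away, which matches the dimple's depth. To confirm this I touched the flat lightly, at about 7 N with about 1 to 2 mm of give, well short of firing.

**Snap:** Pressing in steps, the measured load rose to about 13 N, allowing about 2 N for the punch's weight. At about 9 mm in it fell to about 7.5 N and settled at 6 N, and I lifted there. The nose would have struck at about 13 mm, so it did not reach the blank.

**Putting it back:** The collar seated at the height where I had gripped it, 137.1 mm against 137.2 mm, with about 10 N on it. In the last side picture the punch stands as it did at the start. The dish, wheel and skate tool show no visible shift in the last top picture.

**Checks that disagreed or fell short:**
- The gripper read about 14.2 mm on the 16 mm grip, but it held without slipping.
- The cameras put the dimple about 1.5 to 4 mm apart in y, which the touch test settled.
- The bench punch had shifted between the first two pictures, before the arm had moved.
- The arm hid the caddy tower in the last top picture, so the punch's return is confirmed only from the side view.

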